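# Rack coated phone boards and start the curing lamp

## Task

The coated phone boards, each in its flat aluminium holder, are ready for curing: stand every holder on end in the slotted curing rack, one to a slot, upright and fully down, and turn the lamp timer's knob until its white pointer meets the black index mark on the ring round it. When all that is done, start the cure by pressing the pedal switch down to its stop for a moment, and let it come back up. Leave everything else on the bench where it is.

Things in the scene. Friction and masses are not known exactly. Their poses are not given: they have to be found in the camera images.
- holder1: aluminium board holder, a flat solid plate 100 x 50 x 14 mm, 0.14 kg, with a green phone board let into its top face; lies flat on the bench at the start; may be absent (all holders are alike). Origin: centre of its underside (the 100 x 50 face away from the green board); x along the 100 mm, y along the 50 mm, z out of the board face
- holder2: aluminium board holder, a flat solid plate 100 x 50 x 14 mm, 0.14 kg, with a green phone board let into its top face; lies flat on the bench at the start; may be absent (all holders are alike). Origin: centre of its underside (the 100 x 50 face away from the green board); x along the 100 mm, y along the 50 mm, z out of the board face
- holder3: aluminium board holder, a flat solid plate 100 x 50 x 14 mm, 0.14 kg, with a green phone board let into its top face; lies flat on the bench at the start; may be absent (all holders are alike). Origin: centre of its underside (the 100 x 50 face away from the green board); x along the 100 mm, y along the 50 mm, z out of the board face
- holder4: aluminium board holder, a flat solid plate 100 x 50 x 14 mm, 0.14 kg, with a green phone board let into its top face; lies flat on the bench at the start; may be absent (all holders are alike). Origin: centre of its underside (the 100 x 50 face away from the green board); x along the 100 mm, y along the 50 mm, z out of the board face
- holder5: aluminium board holder, a flat solid plate 100 x 50 x 14 mm, 0.14 kg, with a green phone board let into its top face; lies flat on the bench at the start; may be absent (all holders are alike). Origin: centre of its underside (the 100 x 50 face away from the green board); x along the 100 mm, y along the 50 mm, z out of the board face
- rack: black curing rack fixed to the bench, base 214 x 100 x 8 mm; origin: centre of underside, z up. Six round-topped dividers (21 mm thick along x, tops 42.5 mm up) leave five slots 17 mm wide, closed at y = +-29 mm by walls whose tops are 56 mm up, centred at x = -76, -38, 0, 38, 76 mm, floors 8 mm up. A holder stands in a slot on an end, faces to +-x, either way round; its top is then 108 mm up
- timer: grey lamp timer, a box 120 x 120 x 50 mm fixed to the bench; origin: centre of its underside; the knob's upright axis is at its centre
- timer_knob (a joint): angle of the timer knob, rad, growing clockwise seen from above, 0 to 6.2; stays where it is left. The knob: a black disc 62 mm across with a bar grip 46 mm long, 13 mm wide and 24 mm high on it (top 82 mm above the bench); a white pointer line runs from the axis along the bar to the disc's rim. At 0 the pointer is along the timer's +x
- knob_grip (a point): point on the knob's axis at half height of the bar grip, 70 mm above the bench; its x axis runs along the bar to the pointer
- pointer_tip (a point): outer end of the knob's pointer, 32 mm from the axis
- index_ring (a joint): angle of the index mark about the knob's axis, rad, counted as the knob's: pointer and mark meet when the two joints are equal. The ring is preset and is not to be turned
- index_mark (a point): inner end, 34 mm from the knob's axis, of the raised black index mark (13 x 6 mm) on the aluminium ring round the knob
- pedal_base: base of the pedal switch, 130 x 90 x 16 mm, fixed to the bench; origin: centre of its underside; the pedal's hinge lies along its y at x = +48 mm, 26 mm above the bench, and the pedal rises towards -x
- pedal (a joint): angle of the sprung pedal, rad: 0 up, 0.24 fully down at its stop; it takes about 4 N on the pad to start and 10 N to hold down, and springs back up
- pedal_pad (a point): the place to press, on the top face of the pedal's rubber pad (70 mm wide), 80 mm from the hinge; about 52 mm above the bench when up, 19 mm lower when down
- earbud_case: a bystander: white rounded earbud case 58 x 48 x 22 mm, loose among the holders; origin: centre of its underside
- screw_tin: a bystander: small open aluminium tin 52 mm across, 20 mm high; origin: centre of its underside
Things that resemble listed ones, but are neither listed nor needed, are in the scene too. What is shaped like the holder4 but blue is not meant.

How it is judged:
By the outcome, as a careful person would: the job done as asked, in the order asked, and still so for the second after the job is handed in, with the robot touching nothing.
Of holder1, holder2, holder3, holder4, holder5 only 3 to 5 are there at a start; the rules pass over those that are not, and their reading is None.
At some moment in a run one of holder1, holder2, holder3, holder4, holder5 may be knocked a few centimetres aside while the robot is not near it.
Once in a run the grip may slacken for a moment while it holds something.
It also fails if it takes over 210 s, if anything falls off the work surface, if the arm or the gripper's body presses on something with over 40 N, if the wrist force passes 120 N, or if a joint passes its speed limit or range.

## Robot

A 6-joint arm with a two-finger parallel gripper is mounted at the origin on the work surface. World frame = base frame: x ahead of the robot, y to its left, z up, the work surface at z = 0. Lengths are in m, angles in rad, forces in N, time in s.
With the tool pointing down it reaches from about 0.35 to 0.925 m from the base axis. Payload 6.4 kg.
Tool frame: the origin (TCP) lies midway between the tips of the shut fingers; the grasp point (between the pads) lies 19 mm behind it (r.pinch_z is the distance from the TCP to the grasp point, in m); z points along the fingers, y is the line along which they close (so a half turn about z gives the same grasp; the last joint's range is limited). The gripper opens to 94 mm and grips with 3 to 60 N. Pads are 16 mm wide; open, the fingers measure 119 mm over their backs; the gripper's body (75 mm by 177 mm) begins 78 mm behind the grasp point.
Start: joints at [-1.334, 0.245, 1.558, -0, 1.339, -0.174], TCP at [0.26, -0.596, 0.182] pointing down, gripper open.
Joint ranges: [-3.13, 3.13], [-1.02, 2.26], [0.13, 2.54], [-0.95, 4.09], [0.21, 2.88], [-2.74, 2.74]. Speed limits (rad/s): [2.57, 2.57, 3.14, 3.14, 3.14, 3.14].

## Interface

Orientations are given as [roll, pitch, yaw] about the fixed x, y, z axes, in that order (R = Rz(yaw) Ry(pitch) Rx(roll)).
In Python, from bench import r gives the robot as it stands.
- The arm moves only by the shell command python3 -m pendant 'ROWS' [FORCE]. ROWS is JSON, a list of rows, each a list of 7 numbers: the shift along the tool's x, y, z in mm, then the turn, a rotation vector about the tool's x, y, z in degrees, then the finger opening in mm, from 0 to 94. A call has 1 to 10 rows; each row is the pose to reach, as a shift and turn from the pose commanded when the call began, along the tool's axes at that moment; what a row does not reach only later rows make up. A row lasts 1/10 s, in which the tool goes at most 50 mm and 8.59 degrees, less where a joint would pass 70% of its speed; a pose out of reach is approached as far as the arm can. A call with a gripper value outside its range is refused whole. The fingers move at their own pace and stop on an object; FORCE is the grip in N (left out, the last holds). Time passes only in rows, so rows that repeat a pose let the fingers close. It gives the time, the measured TCP pose, the force, the opening and the grip force at its end, in the units of the state.
- r.get_obs(): the state, without advancing time (a new reading comes with each control period).
- r.get_image(name): name is "side" or "top"; returns a dict with "img" (384x512x3 uint8, red, green, blue), "fov_y" (degrees; the focal length in pixels is half the picture's height over the tangent of half this angle, whatever the lens; pixels are square), "cx", "cy" (the principal point, pixels), "k1" (the pictures are not rectified: a ray, as slopes to the right and down, at radius r is drawn at 1 + k1 r^2 times it, then the intrinsics apply), "R" (3x3) and "t" (3): a world point X has camera coordinates R X + t. Camera axes: x right, y down, z forward; pixel columns grow to the right and rows downward; lengths in m; the calibration is good to about 2 mm. A picture is of the moment at which its call begins. There is no depth.
- r.close_job(): hands the job in; it is judged then, once.
The state is a dict: "time": time; "joint_positions": joint angles; "dq": joint speeds; "joint_efforts": joint torques, N m; "tool_pos": TCP position; "tool_rot": TCP orientation; "contact_force": force on the tool from outside, world axes, zero at the start; "torque": the same for the moment, N m; "finger_gap": opening from 0.0 (shut) to 1.0 (fully open); "finger_force": force on a finger pad.
Only numpy, scipy, OpenCV 4.12 (cv2) and the standard library are available. Lean on these libraries where they do the work, as an engineer would, in place of code of your own. Each camera call takes 0.05 s, during which the arm holds its last target. There are 200 camera calls.

## Working session

There is one attempt and no reset: what is moved stays moved. The work goes in short steps, Python scripts to look and compute and a shell command to move; the robot and the scene stay as the last step left them, time stands still between calls to the robot, and variables do not carry over. Pictures are saved under pics/ and viewed, at most 14 in all, crops included, and the job is handed in when it is done.

```bash
ls; mkdir -p pics; python3 - <<'E'
from bench import r
import cv2,numpy as np
o=r.get_obs();print(o['time'],o['tool_pos'],o['tool_rot'],r.pinch_z)
for n in("top","side"):
    d=r.get_image(n);cv2.imwrite(f"pics/{n}0.png",cv2.resize(d["img"][:,:,::-1],(800,600),interpolation=cv2.INTER_CUBIC))
    print(n,d["fov_y"],d["cx"],d["cy"],d["k1"],np.round(d["R"],4).tolist(),d["t"])
E
```

```text
pics
0.0 [ 0.25942705 -0.59530442  0.18059705] [-3.13977060e+00 -3.26981569e-04  4.10782474e-01] 0.0188
top 42.315146748018705 250.06925843316225 193.1531938325333 -0.16265101573959947 [[0.0009, -0.9999, 0.0132], [-0.9974, -0.0018, -0.0722], [0.0722, -0.0131, -0.9973]] [-0.00811642  0.47813054  1.48582596]
side 42.623932318083476 249.43409827596287 204.21781064329767 -0.11378894381181959 [[0.9848, -0.173, -0.0159], [-0.1257, -0.6466, -0.7524], [0.1199, 0.743, -0.6585]] [-0.4733589   0.10870311  1.42757401]
```

View pics/top0.png

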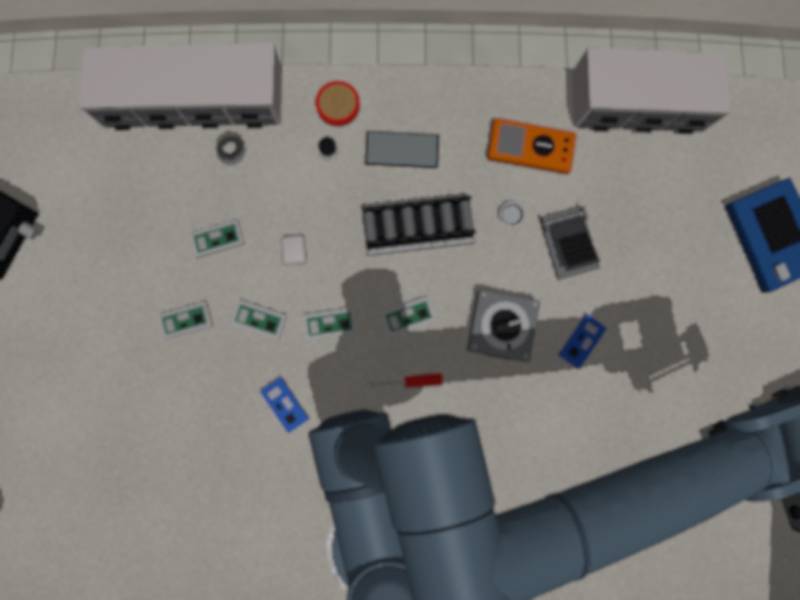

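View pics/side0.png

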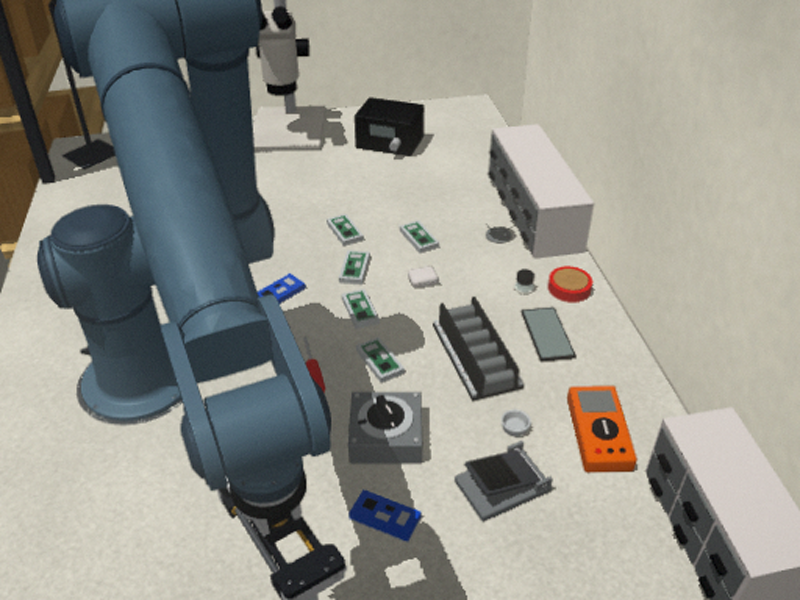

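The pictures show five green holders (top view, around (217,238), (186,319), (260,319), (329,323), (409,315)). They also show two blue decoys at (285,404) and (582,341), the rack at (418,222), the timer at (504,323) and the pedal at (570,242). The tool sits lower right.

```bash
cat > h.py <<'E'
from bench import r
import cv2,numpy as np
from scipy.spatial.transform import Rotation as Ro
from scipy.optimize import least_squares
def K(d):
    f=192/np.tan(np.radians(d["fov_y"]/2)); return np.array([[f,0,d["cx"]],[0,f,d["cy"]],[0,0,1]]),np.array([d["k1"],0,0,0,0.])
def proj(d,X):
    k,c=K(d); return cv2.projectPoints(np.atleast_2d(np.float64(X)),cv2.Rodrigues(np.array(d["R"]))[0],np.float64(d["t"]),k,c)[0][:,0]
def ray(d,uv,z):   # pixels -> world xy on plane z
    k,c=K(d); n=cv2.undistortPoints(np.float64(uv).reshape(-1,1,2),k,c)[:,0]
    R=np.array(d["R"]);C=-R.T@np.array(d["t"]);v=np.c_[n,np.ones(len(n))]@R
    return (C+v*((z-C[2])/v[:,2])[:,None])[:,:2]
def crop(d,x0,y0,w,h,s,fn):
    im=cv2.resize(d["img"][y0:y0+h,x0:x0+w,::-1],None,fx=s,fy=s,interpolation=cv2.INTER_CUBIC);cv2.imwrite(fn,im)
def go(p,rpy):  # tool-frame shift mm and rotvec deg to target
    o=r.get_obs();R0=Ro.from_euler('xyz',o['tool_rot']);R1=Ro.from_euler('xyz',rpy) if not isinstance(rpy,Ro) else rpy
    print('shift',np.round(R0.inv().apply(np.array(p)-o['tool_pos'])*1e3,1),'turn',np.round(np.degrees((R0.inv()*R1).as_rotvec()),1))
E
python3 - <<'E'
from h import *
d=r.get_image("top"); crop(d,225,115,160,120,5,"pics/c1.png"); crop(d,100,135,185,85,4.3,"pics/c2.png")
d=r.get_image("side"); crop(d,205,130,150,115,5,"pics/c3.png")
E
```

```text
(no output)
```

View pics/c1.png

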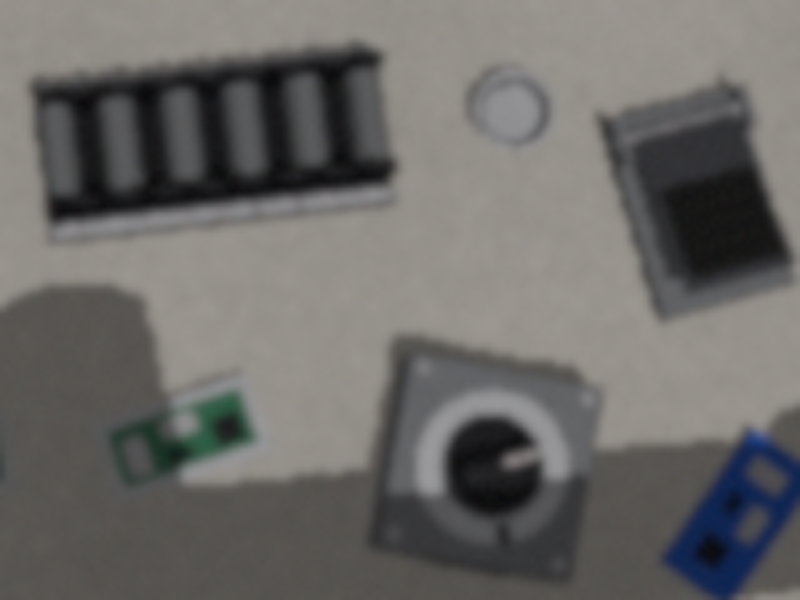

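View pics/c2.png

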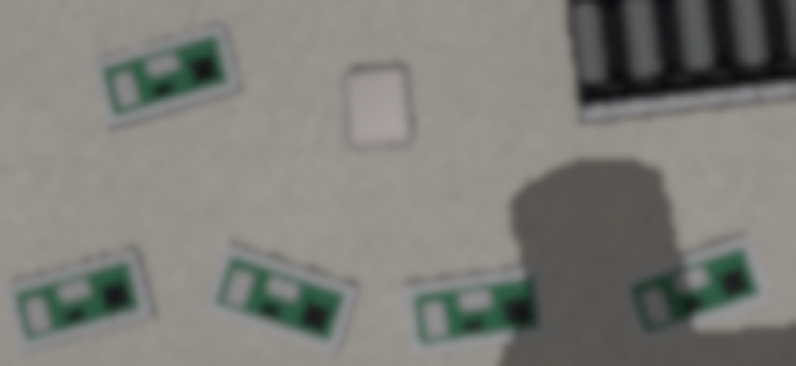

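View pics/c3.png

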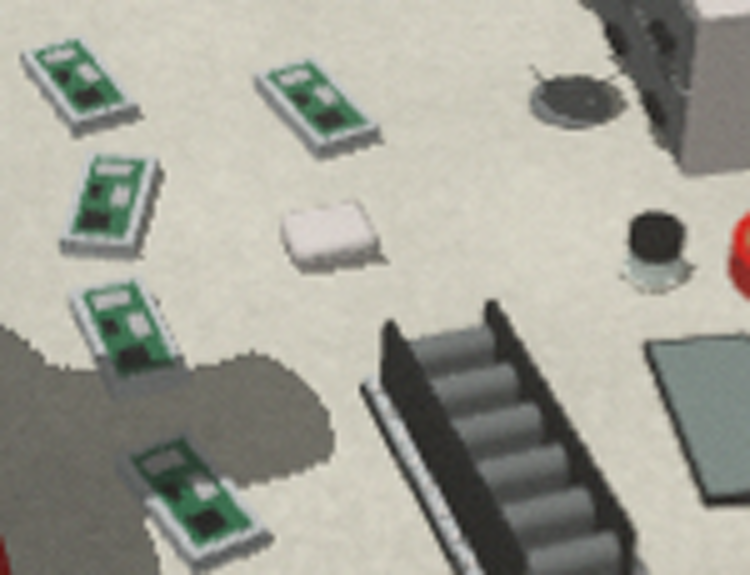

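c1 (5x from native (225,115)): the rack's base front corners are at (50,241) and (395,203), and its divider centres run from (62,148) to (367,115). The knob axis is at (495,465), with the pointer to the right (540,455) and the index mark below (505,535). The pedal pad is at (728,225). All five holders are clear in c2.

```bash
cat >> h.py <<'E'
def holders(d=None,zz=.0135):
    d=d or r.get_image("top");h=cv2.cvtColor(d["img"],cv2.COLOR_RGB2HSV)
    big=cv2.resize(h,None,fx=4,fy=4,interpolation=cv2.INTER_LINEAR)
    m=cv2.inRange(big,(55,80,25),(90,255,255));m=cv2.morphologyEx(m,cv2.MORPH_CLOSE,np.ones((9,9)))
    out=[]
    for c in cv2.findContours(m,cv2.RETR_EXTERNAL,cv2.CHAIN_APPROX_NONE)[0]:
        if cv2.contourArea(c)<500: continue
        b=(cv2.boxPoints(cv2.minAreaRect(c))+.5)/4-.5; w=ray(d,b,zz)
        e0,e1=w[1]-w[0],w[2]-w[1]; e=e0 if np.hypot(*e0)>np.hypot(*e1) else e1
        a=np.degrees(np.arctan2(e[1],e[0]))%180
        out.append((*np.round(w.mean(0),4),round(a,1),round(np.hypot(*e0)*1e3),round(np.hypot(*e1)*1e3)))
    return out
E
python3 - <<'E'
from h import *
d=r.get_image("top")
for o in holders(d): print(o)
n=lambda p:(np.array(p,float)+.5)/5-.5+[225,115]
def rk(p,X):
    c,s=np.cos(p[2]),np.sin(p[2]);X=np.array(X,float)/1e3
    return np.c_[p[0]+c*X[:,0]-s*X[:,1],p[1]+s*X[:,0]+c*X[:,1],X[:,2]]
g=cv2.cvtColor(d["img"],cv2.COLOR_RGB2GRAY).astype(float)
# divider centroids: grey profile inside dividers
cen=[]
for x,y in [(62,148),(122,143),(183,135),(245,128),(308,120),(367,115)]:
    x,y=n((x,y)); ys=int(round(y)); xs=np.arange(int(round(x))-6,int(round(x))+7)
    w=np.mean([g[ys+k,xs] for k in range(-4,5)],0); cen.append((np.round(w).astype(int)).tolist())
for c in cen: print(c)
A=n([(50,241),(395,203)]);B=n([(62,148),(122,143),(183,135),(245,128),(308,120),(367,115)])
XA=[(-107,-50,0),(107,-50,0)];XB=[(x,0,42.5) for x in(-95,-57,-19,19,57,95)]
f=lambda p:(proj(d,rk(p,XA+XB))-np.r_[A,B]).ravel()
s=least_squares(f,[.65,0,-1.57]);print(s.x,np.round(s.fun,1))
t=ray(d,n([(400,347),(603,388),(572,580),(370,547)]),.05);print('timer',t.mean(0),t)
k=ray(d,n([(495,465),(540,455)]),.06);m=ray(d,n([(505,535)]),.055);print(k,m)
print('pedal',ray(d,n([(728,225)]),.052),ray(d,n([(663,318),(795,275),(605,115),(745,85)]),.012))
E
```

```text
(np.float64(0.438), np.float64(0.1039), np.float64(99.4), 62, 28)
(np.float64(0.4422), np.float64(0.2439), np.float64(72.1), 28, 61)
(np.float64(0.4452), np.float64(0.3897), np.float64(106.2), 60, 28)
(np.float64(0.4543), np.float64(-0.0488), np.float64(109.2), 61, 28)
(np.float64(0.607), np.float64(0.3295), np.float64(106.3), 62, 29)
[129, 105, 82, 79, 86, 90, 89, 81, 67, 48, 32, 25, 24]
[24, 31, 48, 66, 80, 88, 90, 86, 76, 58, 38, 27, 24]
[24, 27, 40, 59, 74, 85, 90, 89, 82, 68, 49, 32, 25]
[26, 35, 52, 69, 81, 88, 90, 85, 74, 55, 36, 26, 24]
[25, 29, 44, 62, 76, 85, 90, 89, 81, 65, 44, 29, 25]
[24, 29, 39, 55, 70, 82, 88, 90, 91, 101, 120, 135, 140]
[ 0.63433628 -0.05986263 -1.4527499 ] [-0.2  0.3 -0.4  0.1 -0.7  0.2 -0.2 -0.3  0.2 -0.1  0.3 -0.1  0.2  0.1
  0.8 -0.3]
timer [ 0.43291494 -0.22083637] [[ 0.50340692 -0.16943648]
 [ 0.47915645 -0.2915054 ]
 [ 0.36463104 -0.27157514]
 [ 0.38446535 -0.15082844]]
[[ 0.43265895 -0.22419854]
 [ 0.43857926 -0.25113754]] [[ 0.39139168 -0.23066529]]
pedal [[ 0.57775819 -0.36926698]] [[ 0.52531686 -0.33753671]
 [ 0.55251943 -0.42159684]
 [ 0.6516915  -0.30347728]
 [ 0.67174264 -0.3927335 ]]
```

```bash
cat >> h.py <<'E'
def pickR(deg,a=30):
    t=np.radians(deg);u=np.array([np.cos(t),np.sin(t),0]);c=np.cross(u,[0,0,1]);A=np.radians(a)
    z=-np.cos(A)*np.array([0,0,1])-np.sin(A)*u
    return Ro.from_matrix(np.c_[np.cross(c,z),c,z]),u
def pick(x,y,deg,z,d=.028,a=30):
    R,u=pickR(deg,a);go(np.array([x,y,0])+d*u+[0,0,z],R)
RK=[.6343,-.0599,-1.4527]
def place(slot,z,a=30,dx=0,dy=0):
    X=[-.076,-.038,0,.038,.076][slot]+dx;c,s=np.cos(RK[2]),np.sin(RK[2])
    R,u=pickR(np.degrees(RK[2])+180,a);R=R*Ro.from_euler('y',90,degrees=True)
    go([RK[0]+c*X-s*dy,RK[1]+s*X+c*dy,z],R)
E
python3 - <<'E'
from h import *
pick(.4543,-.0488,109.2,.13)
d=r.get_image("top");g=cv2.cvtColor(d["img"],cv2.COLOR_RGB2GRAY).astype(float)
def rk(p,X):
    c,s=np.cos(p[2]),np.sin(p[2]);X=np.array(X,float)/1e3
    return np.c_[p[0]+c*X[:,0]-s*X[:,1],p[1]+s*X[:,0]+c*X[:,1],X[:,2]]
# profile along rack x at several y, z=42.5: find shift best matching cosine-top model
xs=np.arange(-110,111,1.)
for y in(-20,-10,0,10,20):
    q=proj(d,rk(RK,[(x,y,42.5) for x in xs])).astype(np.float32)
    v=cv2.remap(g.astype(np.float32),q[:,0].reshape(1,-1),q[:,1].reshape(1,-1),cv2.INTER_LINEAR)[0]
    o=[]
    for c in(-57,-19,19,57):
        k=abs(xs-c)<=19;w=np.maximum(v[k]-35,0);o.append(round(float((w*xs[k]).sum()/w.sum()-c),1))
    print(y,o)
E
```

```text
shift [ 399.1 -451.5   51.6] turn [-22.4 -24.2 -83.5]
-20 [-0.1, -0.6, -0.8, -1.1]
-10 [-0.2, -0.4, -0.7, -1.0]
0 [-0.2, -0.6, -0.8, -1.0]
10 [-0.4, -0.6, -1.0, -1.0]
20 [-0.4, -0.4, -0.8, -1.3]
```

```bash
python3 -m pendant '[[399,-451,0,-22.4,-24.2,-83.5,80],[399,-451,0,-22.4,-24.2,-83.5,80],[399,-451,0,-22.4,-24.2,-83.5,80],[399,-451,0,-22.4,-24.2,-83.5,80],[399,-451,0,-22.4,-24.2,-83.5,80],[399,-451,0,-22.4,-24.2,-83.5,80],[399,-451,0,-22.4,-24.2,-83.5,80],[399,-451,0,-22.4,-24.2,-83.5,80],[399,-451,0,-22.4,-24.2,-83.5,80],[399,-451,0,-22.4,-24.2,-83.5,80]]' 40
python3 - <<'E'
from h import *
pick(.4543,-.0488,109.2,.13);print(r.get_obs()['joint_positions'])
E
```

```text
time: 1.3
tool_pos: [0.4141, -0.1183, 0.1824]
tool_rot: [3.122, 0.509, 1.839]
contact_force: [0.7, 0.8, 0.8]
finger_gap: 0.849
finger_force: 0.0
shift [99.2 55.2  5.7] turn [-0.8 -0.8 -3.3]
[-0.24766112 -0.4503592   2.26910557 -0.48619755  1.08898484 -0.34326288]
```

```bash
python3 -m pendant '[[50,27,3,-0.8,-0.8,-3.3,80],[99,55,6,-0.8,-0.8,-3.3,80],[99,55,6,-0.8,-0.8,-3.3,80],[99,55,6,-0.8,-0.8,-3.3,80],[99,55,6,-0.8,-0.8,-3.3,80]]'
python3 -m pendant '[[20,0,35,0,0,0,80],[40,0,69,0,0,0,80],[48,0,83,0,0,0,80],[48,0,83,0,0,0,80],[48,0,83,0,0,0,80]]'
python3 - <<'E'
from h import *
pick(.4543,-.0488,109.2,.006)
for o in holders(): print(o)
d=r.get_image("side");crop(d,190,170,120,90,6,"pics/p1.png")
E
```

```text
time: 1.8
tool_pos: [0.4452, -0.0249, 0.1296]
tool_rot: [-3.141, 0.521, 1.9]
contact_force: [-0.6, -0.1, -0.5]
finger_gap: 0.85
finger_force: 0.0
time: 2.3
tool_pos: [0.4457, -0.0253, 0.0348]
tool_rot: [3.14, 0.521, 1.897]
contact_force: [-1.2, 0.0, 0.3]
finger_gap: 0.846
finger_force: 0.0
shift [16.9  0.3 23.4] turn [-0.1 -0.1 -0.4]
(np.float64(0.4418), np.float64(0.243), np.float64(72.7), 29, 63)
(np.float64(0.4453), np.float64(0.3898), np.float64(106.0), 60, 28)
(np.float64(0.4544), np.float64(-0.049), np.float64(109.4), 60, 28)
(np.float64(0.607), np.float64(0.3294), np.float64(106.4), 62, 29)
```

View pics/p1.png

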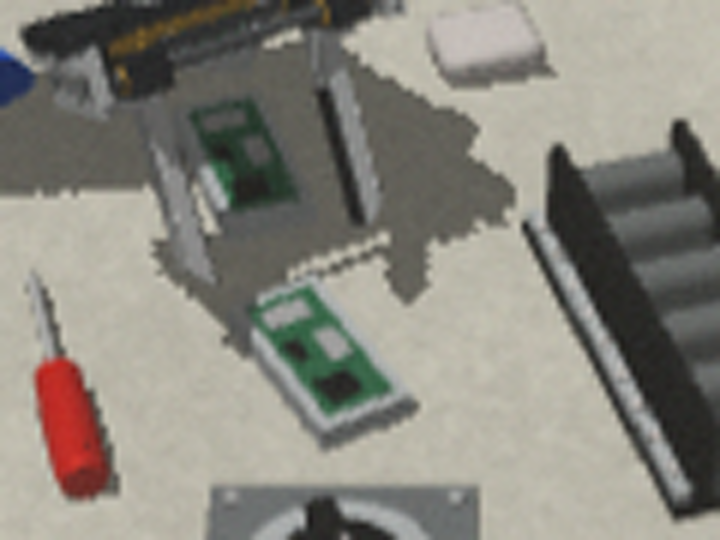

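The fingers straddle the holder's far end with equal clearance; next I lower the last 29 mm and close.

```bash
python3 -m pendant '[[6,0,8,0,0,0,80],[12,0,16,0,0,0,80],[17,0,23.4,0,0,0,80],[17,0,23.4,0,0,0,80],[17,0,23.4,0,0,0,80]]'
python3 -m pendant '[[0,0,0,0,0,0,45],[0,0,0,0,0,0,45],[0,0,0,0,0,0,45],[0,0,0,0,0,0,45],[0,0,0,0,0,0,45],[0,0,0,0,0,0,45],[0,0,0,0,0,0,45]]' 45
python3 -m pendant '[[-15,0,-26,0,0,0,45],[-30,0,-52,0,0,0,45],[-45,0,-78,0,0,0,45],[-60,0,-104,0,0,0,45],[-75,0,-130,0,0,0,45],[-90,0,-156,0,0,0,45],[-105,0,-182,0,0,0,45],[-105,0,-182,0,0,0,45]]'
python3 - <<'E'
from h import *
place(0,.22)
E
```

```text
time: 2.9
tool_pos: [0.4435, -0.0213, 0.0041]
tool_rot: [-3.14, 0.52, 1.901]
contact_force: [1.7, 0.6, -0.3]
finger_gap: 0.851
finger_force: 0.0
time: 3.6
tool_pos: [0.4439, -0.0214, 0.0047]
tool_rot: [-3.141, 0.52, 1.9]
contact_force: [0.3, 0.0, 0.1]
finger_gap: 0.476
finger_force: 0.0
time: 4.4
tool_pos: [0.4467, -0.022, 0.2197]
tool_rot: [3.132, 0.523, 1.895]
contact_force: [-0.1, -0.1, 0.1]
finger_gap: 0.48
finger_force: 0.0
shift [-18.7 181.1  12.2] turn [-3.  89.6 13.1]
```

```bash
python3 - <<'E'
from h import *
for o in holders(): print(o)
d=r.get_image("side");crop(d,190,130,150,112,5.3,"pics/p2.png")
E
```

```text
(np.float64(0.4452), np.float64(0.3897), np.float64(106.2), 60, 28)
(np.float64(0.4543), np.float64(-0.0491), np.float64(109.5), 60, 28)
(np.float64(0.607), np.float64(0.3294), np.float64(106.5), 62, 29)
```

View pics/p2.png

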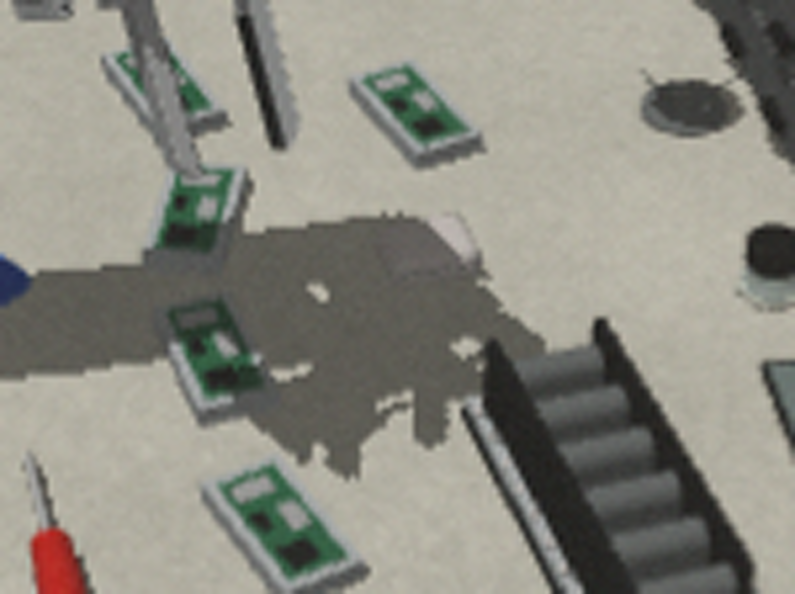

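```bash
python3 - <<'E'
from h import *
d=r.get_image("side");o=r.get_obs();R=Ro.from_euler('xyz',o['tool_rot'])
print(o['tool_pos'],o['finger_gap'])
for k in(-.03,-.02,-.01,0): print(k,proj(d,[np.array(o['tool_pos'])+R.apply([0,s,k]) for s in(-.0225,0,.0225)]).round(1).tolist())
E
```

```text
[ 0.44343831 -0.02190153  0.21343475] 0.48041980383024424
-0.03 [[225.6, 161.3], [233.1, 158.8], [240.5, 156.4]]
-0.02 [[226.6, 164.9], [234.0, 162.4], [241.4, 159.9]]
-0.01 [[227.5, 168.5], [235.0, 166.0], [242.4, 163.5]]
0 [[228.5, 172.0], [236.0, 169.5], [243.3, 167.0]]
```

```bash
python3 - <<'E'
from h import *
d=r.get_image("side");R,u=pickR(108.7)
for k in(-.04,-.03,-.02,-.01,0): print(k,proj(d,[np.array([.4457,-.0253,.0348])+R.apply([0,s,k]) for s in(-.04,0,.04)]).round(1).tolist())
R,u=pickR(109.4);p=np.array([.4543,-.049,.006])+.028*u
for rho in (.015,.02): go(p+rho*R.apply([0,0,1]),R)
E
```

```text
-0.04 [[223.1, 210.6], [235.4, 206.1], [247.5, 201.6]]
-0.03 [[224.0, 213.9], [236.3, 209.3], [248.4, 204.8]]
-0.02 [[224.9, 217.1], [237.2, 212.5], [249.2, 208.0]]
-0.01 [[225.8, 220.3], [238.1, 215.7], [250.1, 211.1]]
0 [[226.8, 223.5], [239.0, 218.9], [251.0, 214.3]]
shift [101.5   2.3 195.2] turn [-0.4 -0.3 -0.4]
shift [101.5   2.3 200.2] turn [-0.4 -0.3 -0.4]
```

```bash
python3 -m pendant '[[20,1,38,0,0,0,60],[40,2,76,0,0,0,60],[60,2,114,-0.4,-0.3,-0.4,60],[80,2,152,-0.4,-0.3,-0.4,60],[101.5,2.3,193,-0.4,-0.3,-0.4,60],[101.5,2.3,193,-0.4,-0.3,-0.4,60],[101.5,2.3,193,-0.4,-0.3,-0.4,60]]'
for i in 1 2 3 4; do python3 -m pendant '[[0.5,0,0.9,0,0,0,60],[1,0,1.7,0,0,0,60],[1,0,1.7,0,0,0,60]]' | egrep 'pos|contact'; done
```

```text
time: 5.3
tool_pos: [0.4474, -0.0288, -0.0041]
tool_rot: [-3.14, 0.525, 1.911]
contact_force: [1.2, 0.0, 1.7]
finger_gap: 0.64
finger_force: 0.0
tool_pos: [0.4507, -0.0286, -0.0028]
contact_force: [1.2, 0.6, 0.6]
tool_pos: [0.4488, -0.0286, -0.007]
contact_force: [-0.4, 0.6, -0.0]
tool_pos: [0.4486, -0.0286, -0.0093]
contact_force: [0.5, -0.1, -0.9]
tool_pos: [0.4487, -0.0286, -0.0112]
contact_force: [-0.1, -0.0, 0.4]
```

```bash

for i in 1 2 3; do python3 -m pendant '[[0.3,0,0.5,0,0,0,60],[0.5,0,0.9,0,0,0,60],[0.5,0,0.9,0,0,0,60]]' | egrep 'pos|contact'; done
python3 - <<'E'
from h import *
for o in holders(): print(o)
d=r.get_image("side");crop(d,200,180,80,60,8,"pics/p3.png")
E
```

```text
tool_pos: [0.4488, -0.0287, -0.0121]
contact_force: [0.3, 0.1, -0.1]
tool_pos: [0.4488, -0.0287, -0.0131]
contact_force: [-0.1, -0.0, -0.1]
tool_pos: [0.4488, -0.0287, -0.0142]
contact_force: [-0.1, 0.3, 0.1]
(np.float64(0.4418), np.float64(0.2427), np.float64(72.1), 28, 63)
(np.float64(0.4451), np.float64(0.39), np.float64(105.9), 61, 28)
(np.float64(0.4532), np.float64(-0.0505), np.float64(113.2), 60, 28)
(np.float64(0.607), np.float64(0.3294), np.float64(106.5), 62, 29)
```

View pics/p3.png

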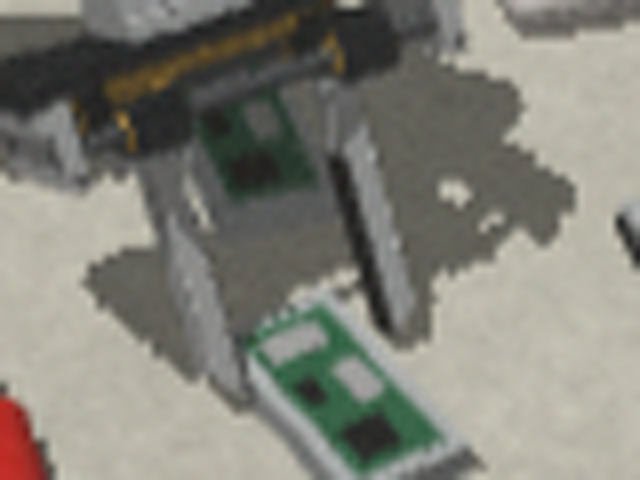

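```bash
python3 - <<'E'
from h import *
d=r.get_image("side");o=r.get_obs();R=Ro.from_euler('xyz',o['tool_rot']);print(o['tool_pos'],o['tool_rot'],o['contact_force'])
for k in(-.04,-.03,-.02,-.01,0):
    P=[np.array(o['tool_pos'])+R.apply([0,s,k]) for s in(-.03,0,.03)];print(k,proj(d,P).round(1).tolist(),P[1].round(3))
dt=r.get_image("top");crop(dt,240,180,60,50,10,"pics/p4.png")
for k in(-.04,-.02,0):
    P=[np.array(o['tool_pos'])+R.apply([0,s,k]) for s in(-.03,0,.03)];print(k,((proj(dt,P)-[240,180]+.5)*10-.5).round().tolist())
E
```

```text
[ 0.44888702 -0.02867093 -0.01408656] [3.13885256 0.52556363 1.90811362] [ 0.70848475 -0.06463058  0.25158272]
-0.04 [[228.1, 222.6], [237.1, 219.1], [245.9, 215.6]] [ 0.442 -0.01   0.021]
-0.03 [[229.1, 225.7], [238.0, 222.2], [246.8, 218.7]] [ 0.444 -0.014  0.012]
-0.02 [[230.0, 228.8], [238.9, 225.3], [247.7, 221.8]] [ 0.446 -0.019  0.003]
-0.01 [[230.9, 232.0], [239.8, 228.4], [248.6, 224.9]] [ 0.447 -0.024 -0.005]
0 [[231.8, 235.1], [240.7, 231.5], [249.4, 227.9]] [ 0.449 -0.029 -0.014]
-0.04 [[146.0, 348.0], [113.0, 254.0], [80.0, 161.0]]
-0.02 [[176.0, 339.0], [143.0, 246.0], [110.0, 153.0]]
0 [[205.0, 330.0], [172.0, 238.0], [140.0, 147.0]]
```

View pics/p4.png

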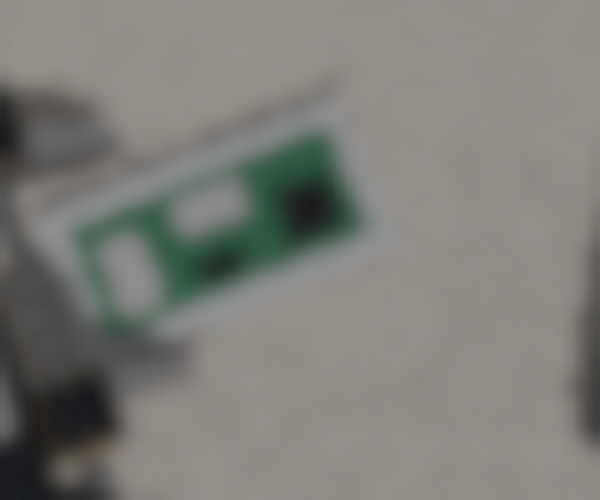

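p4 shows both fingertips straddling the holder's left end, at about (115,145) and (190,360). The open tips sit about 20 mm behind the nominal TCP, so the first close passed above the plate. Closing now.

```bash
python3 -m pendant '[[0,0,0,0,0,0,52],[0,0,0,0,0,0,40],[0,0,0,0,0,0,40],[0,0,0,0,0,0,40],[0,0,0,0,0,0,40],[0,0,0,0,0,0,40],[0,0,0,0,0,0,40]]' 45
python3 - <<'E'
from h import *
for o in holders(): print(o)
E
```

```text
time: 8.3
tool_pos: [0.4488, -0.0287, -0.0142]
tool_rot: [3.139, 0.525, 1.908]
contact_force: [-0.9, -0.8, -0.9]
finger_gap: 0.525
finger_force: 45.0
(np.float64(0.4419), np.float64(0.2431), np.float64(72.1), 28, 63)
(np.float64(0.4452), np.float64(0.3896), np.float64(106.2), 61, 28)
(np.float64(0.4554), np.float64(-0.0504), np.float64(110.2), 60, 28)
(np.float64(0.6071), np.float64(0.329), np.float64(106.8), 61, 29)
```

```bash
cat >> h.py <<'E'
def place2(slot,h,du=.0227,dv=.0212,dx=0,dy=0,a=30,quiet=0):
    X=[-.076,-.038,0,.038,.076][slot]-.0002+dx-dv;c,s=np.cos(RK[2]),np.sin(RK[2])
    R,u=pickR(np.degrees(RK[2])+180,a);R=R*Ro.from_euler('y',90,degrees=True)
    go([RK[0]+c*X-s*dy,RK[1]+s*X+c*dy,.058+du+h],R)
E
python3 -m pendant '[[-8,0,-13,0,0,0,40],[-18,0,-31,0,0,0,40],[-30,0,-52,0,0,0,40],[-45,0,-78,0,0,0,40],[-60,0,-104,0,0,0,40],[-75,0,-130,0,0,0,40],[-90,0,-156,0,0,0,40],[-105,0,-182,0,0,0,40],[-105,0,-182,0,0,0,40]]' 45
python3 - <<'E'
from h import *
place2(0,.12)
E
```

```text
time: 9.25
tool_pos: [0.451, -0.0283, 0.2007]
tool_rot: [3.129, 0.529, 1.904]
contact_force: [0.5, 0.5, -0.3]
finger_gap: 0.523
finger_force: 45.0
shift [  4.7 183.7  -0.4] turn [-2.9 89.8 13.8]
```

```bash
python3 -m pendant '[[0,18,0,-0.3,8,1.3,40],[0,36,0,-0.6,16,2.6,40],[0,54,0,-0.9,24,3.9,40],[0,72,0,-1.2,32,5.2,40],[0,90,0,-1.5,40,6.5,40],[0,108,0,-1.8,48,7.6,40],[0,126,0,-2,56,8.8,40],[0,144,0,-2.2,64,10,40],[0,150,0,-2.4,72,11.2,40],[0,150,0,-2.6,80,12.4,40]]'
python3 - <<'E'
from h import *
place2(0,.12);print(r.get_obs()['joint_positions'])
E
```

```text
time: 10.25
tool_pos: [0.5901, 0.021, 0.1944]
tool_rot: [3.132, -0.882, 1.711]
contact_force: [0.4, 0.8, -2.1]
finger_gap: 0.522
finger_force: 45.0
shift [11.9 34.6  4.9] turn [-0.5  9.5  0.8]
[-0.50158401  0.35454685  1.6106183   0.686443    1.74722738 -0.71852551]
```

```bash
python3 -m pendant '[[6,17,2,-0.2,5,0.4,40],[12,34.6,5,-0.5,9.5,0.8,40],[12,34.6,5,-0.5,9.5,0.8,40],[12,34.6,5,-0.5,9.5,0.8,40],[12,34.6,5,-0.5,9.5,0.8,40],[12,34.6,5,-0.5,9.5,0.8,40]]'
python3 - <<'E'
from h import *
place2(0,.12);place2(0,.04)
d=r.get_image("side");crop(d,250,130,100,75,6,"pics/s.png");a=cv2.imread("pics/s.png")
d=r.get_image("top");crop(d,215,100,100,75,6,"pics/t.png");cv2.imwrite("pics/p5.png",np.hstack([a,cv2.imread("pics/t.png")])[:, :1200])
im=cv2.imread("pics/p5.png");cv2.imwrite("pics/p5.png",cv2.resize(im,(800,300),interpolation=cv2.INTER_AREA))
E
```

```text
time: 10.85
tool_pos: [0.6222, 0.0376, 0.2033]
tool_rot: [3.136, -1.041, 1.696]
contact_force: [-0.3, 0.5, -1.4]
finger_gap: 0.527
finger_force: 45.0
shift [-2.6  0.5  0.6] turn [-0.   0.3  0.2]
shift [-71.7   0.3  41. ] turn [-0.   0.3  0.2]
```

View pics/p5.png

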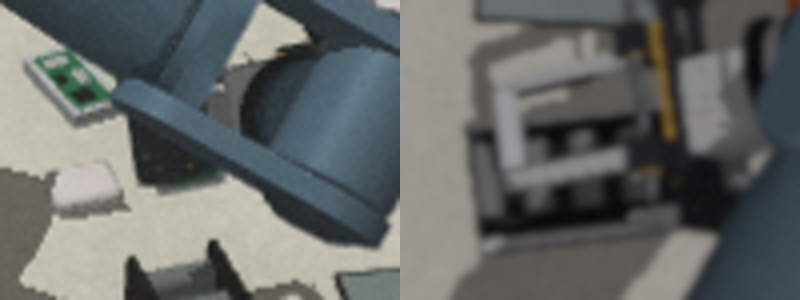

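```bash
python3 - <<'E'
from h import *
d=r.get_image("top")
print(ray(d,[(242.4,131.6)],.228), 'grip', r.get_obs()['tool_pos'])
c,s=np.cos(RK[2]),np.sin(RK[2]);print('slot0',RK[0]-.0762*c,RK[1]-.0762*s)
crop(d,225,110,50,40,16,"pics/p6.png")
X=lambda x,y,z:[RK[0]+x*c-y*s,RK[1]+x*s+y*c,z]
P=[X(-.0762+a,b,z) for z in(.228,.128) for a,b in((-.007,-.025),(.007,-.025),(.007,.025),(-.007,.025))]
print(((proj(d,P)-[225,110]+.5)*16-.5).round().tolist())
E
```

```text
[[0.62541026 0.01564329]] grip [0.62235071 0.0375402  0.20332414]
slot0 0.6253219629663336 0.01576924640183828
[[260.0, 507.0], [345.0, 498.0], [310.0, 201.0], [226.0, 210.0], [263.0, 607.0], [342.0, 598.0], [309.0, 322.0], [231.0, 330.0]]
```

View pics/p6.png

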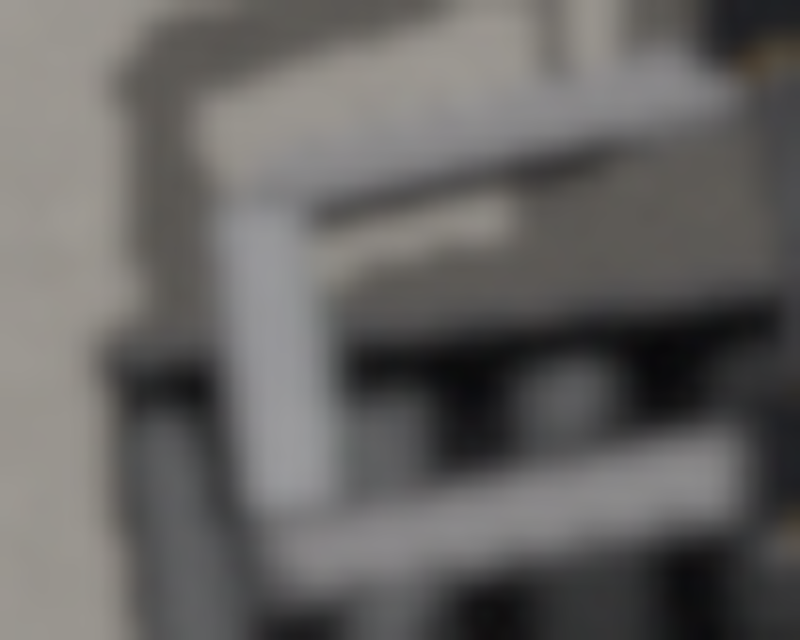

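The plate's top end lies at (225–340, 210–505) in p6, matching the predicted outline over slot 0 to within about 1 mm. Lowering it.

```bash
python3 -m pendant '[[-20,0,11,0,0.3,0.2,40],[-38,0,21,0,0.3,0.2,40],[-56,0,31,0,0.3,0.2,40],[-71.7,0.3,41,0,0.3,0.2,40],[-71.7,0.3,41,0,0.3,0.2,40],[-71.7,0.3,41,0,0.3,0.2,40]]' |egrep 'pos|cont|gap'
for i in 1 2 3 4; do python3 -m pendant '[[-2.6,0,1.5,0,0,0,40],[-5.2,0,3,0,0,0,40],[-7.8,0,4.5,0,0,0,40],[-7.8,0,4.5,0,0,0,40]]' | egrep 'pos|contact'; done
python3 - <<'E'
from h import *
place2(0,0)
E
```

```text
tool_pos: [0.6229, 0.037, 0.1198]
contact_force: [0.1, 0.0, -1.5]
finger_gap: 0.528
tool_pos: [0.6228, 0.0369, 0.1109]
contact_force: [-0.8, -0.6, -2.7]
tool_pos: [0.6226, 0.037, 0.1015]
contact_force: [-0.2, -0.1, -2.1]
tool_pos: [0.6226, 0.037, 0.0925]
contact_force: [-0.3, -0.2, -2.3]
tool_pos: [0.6226, 0.037, 0.0835]
contact_force: [-0.7, 0.7, -2.0]
shift [-2.6  0.2  1.2] turn [-0.1 -0.1 -0.1]
```

```bash
for i in 1 2 3; do python3 -m pendant '[[-0.9,0,0.5,0,0,0,40],[-1.7,0,1,0,0,0,40],[-1.7,0,1,0,0,0,40]]' | egrep 'pos|contact'; done
```

```text
tool_pos: [0.6229, 0.0369, 0.082]
contact_force: [0.6, -0.2, -2.4]
tool_pos: [0.6228, 0.037, 0.08]
contact_force: [-0.5, -0.7, -1.1]
tool_pos: [0.6228, 0.037, 0.078]
contact_force: [-0.7, 0.8, -2.4]
```

```bash
for i in 1 2 3; do python3 -m pendant '[[-0.9,0,0.5,0,0,0,40],[-1.7,0,1,0,0,0,40],[-1.7,0,1,0,0,0,40]]' | egrep 'pos|contact'; done
python3 -m pendant '[[0,0,0,0,0,0,54],[0,0,0,0,0,0,60],[0,0,0,0,0,0,60],[0,0,0,0,0,0,60],[0,0,0,0,0,0,60]]' | egrep 'pos|contact|gap'
```

```text
tool_pos: [0.6228, 0.037, 0.076]
contact_force: [-0.3, 0.1, -0.9]
tool_pos: [0.6228, 0.037, 0.074]
contact_force: [-0.7, -0.4, -1.8]
tool_pos: [0.6231, 0.037, 0.0733]
contact_force: [-1.5, -0.4, 4.9]
tool_pos: [0.6229, 0.0371, 0.0721]
contact_force: [-0.4, 0.2, 0.4]
finger_gap: 0.639
```

```bash
python3 -m pendant '[[0,0,-20,0,0,0,60],[0,0,-45,0,0,0,60],[20,0,-80,0,0,0,60],[50,0,-120,0,0,0,60],[80,0,-140,0,0,0,60],[100,0,-150,0,0,0,60],[100,0,-150,0,0,0,60]]' | egrep 'time|pos|contact|gap'
python3 - <<'E'
from h import *
for o in holders(): print(o)
d=r.get_image("top");crop(d,215,105,100,75,8,"pics/p7.png")
E
```

```text
time: 16.2
tool_pos: [0.6338, -0.0437, 0.2374]
contact_force: [0.7, 0.5, 0.1]
finger_gap: 0.639
(np.float64(0.4379), np.float64(0.1047), np.float64(98.9), 62, 28)
(np.float64(0.442), np.float64(0.2437), np.float64(72.2), 28, 61)
(np.float64(0.4452), np.float64(0.3896), np.float64(106.4), 60, 28)
(np.float64(0.607), np.float64(0.3292), np.float64(106.6), 61, 29)
```

View pics/p7.png

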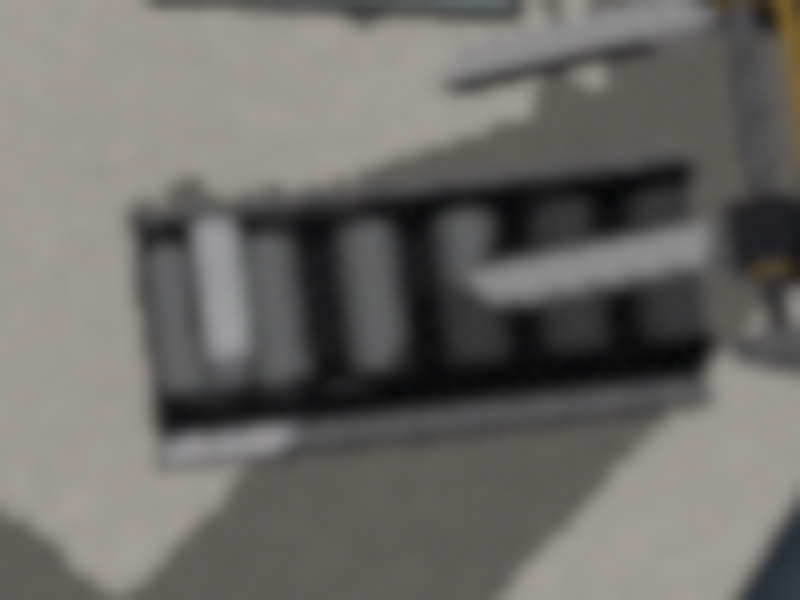

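p7 shows the first holder standing in slot 0 (plate end at (220,290)), upright and clear of the gripper. Next is the holder at (0.438, 0.105).

```bash
cat >> h.py <<'E'
def pick2(x,y,deg,h,du=.0227): pick(x,y,deg,h-.0135,du)
E
python3 - <<'E'
from h import *
pick2(.4379,.1047,98.9,.2)
E
```

```text
shift [  55.2 -176.1  189.2] turn [  0.5 -90.1  -2.3]
```

```bash
python3 -m pendant '[[6,-18,19,0,-8,0,68],[12,-36,38,0,-16,0,68],[18,-54,57,0,-24,0,68],[24,-72,76,0,-32,-1,68],[30,-90,95,0,-40,-1,68],[36,-108,114,0,-48,-1,68],[42,-126,133,0,-56,-1,68],[48,-144,152,0,-64,-2,68],[54,-162,171,0,-72,-2,68],[55,-176,189,0,-80,-2,68]]' | egrep 'time|pos|contact|gap'
python3 - <<'E'
from h import *
for o in holders(): print(o)
pick2(.4379,.1047,98.9,.1)
E
```

```text
time: 17.3
tool_pos: [0.4334, 0.1272, 0.1862]
contact_force: [0.7, -0.4, -0.6]
finger_gap: 0.724
(np.float64(0.4379), np.float64(0.1044), np.float64(99.4), 61, 28)
(np.float64(0.6064), np.float64(0.3292), np.float64(106.6), 62, 30)
shift [27.7  4.7 91.6] turn [ 0.2 -9.6  0.1]
```

```bash
python3 -m pendant '[[14,2,46,0.2,-5,0.1,68],[28,4.7,92,0.2,-9.6,0.1,68],[28,4.7,92,0.2,-9.6,0.1,68],[28,4.7,92,0.2,-9.6,0.1,68],[28,4.7,92,0.2,-9.6,0.1,68]]' | egrep 'time|pos|contact|gap'
python3 - <<'E'
from h import *
pick2(.4379,.1046,99.2,.0)
E
```

```text
time: 17.85
tool_pos: [0.4431, 0.1225, 0.0938]
contact_force: [0.4, 0.0, -0.1]
finger_gap: 0.721
shift [57.8 -9.4 90.5] turn [ 0.1 -0.5 -1.1]
```

```bash
python3 -m pendant '[[15,-5,25,0,0,-1,68],[30,-9,45,0,0,-1,68],[40,-9,62,0,0,-1,68],[40,-9,62,0,0,-1,68],[40,-9,62,0,0,-1,68],[40,-9,62,0,0,-1,68]]' | egrep 'time|pos|contact|gap'
python3 - <<'E'
from h import *
pick2(.4379,.1046,99.2,.0)
E
```

```text
time: 18.45
tool_pos: [0.4347, 0.1258, 0.0202]
contact_force: [-0.2, -0.1, -0.5]
finger_gap: 0.726
shift [17.7 -0.4 28.7] turn [ 0.2 -0.5 -0.1]
```

```bash
python3 -m pendant '[[5,-0.4,8,0,-0.5,0,68],[10,-0.4,17,0,-0.5,0,68],[14,-0.4,23,0,-0.5,0,68],[17.5,-0.4,28.5,0,-0.5,0,68],[17.5,-0.4,28.5,0,-0.5,0,68],[17.5,-0.4,28.5,0,-0.5,0,68]]' | egrep 'time|pos|contact|gap'
python3 -m pendant '[[0,0,0,0,0,0,56],[0,0,0,0,0,0,40],[0,0,0,0,0,0,40],[0,0,0,0,0,0,40],[0,0,0,0,0,0,40],[0,0,0,0,0,0,40],[0,0,0,0,0,0,40],[0,0,0,0,0,0,40]]' 45
python3 -m pendant '[[-8,0,-13,0,0,0,40],[-18,0,-31,0,0,0,40],[-30,0,-52,0,0,0,40],[-45,0,-78,0,0,0,40],[-60,0,-104,0,0,0,40],[-75,0,-130,0,0,0,40],[-90,0,-156,0,0,0,40],[-105,0,-182,0,0,0,40],[-105,0,-182,0,0,0,40]]' 45| egrep 'time|pos|contact|gap|finger'
python3 - <<'E'
from h import *
place2(1,.14,du=.0155)
for o in holders(): print(o)
E
```

```text
time: 19.05
tool_pos: [0.4316, 0.1263, -0.0163]
contact_force: [-1.9, 0.6, 1.8]
finger_gap: 0.724
time: 19.85
tool_pos: [0.4319, 0.1265, -0.0159]
tool_rot: [-3.141, 0.525, 1.732]
contact_force: [0.4, -0.7, -0.0]
finger_gap: 0.527
finger_force: 45.1
time: 20.75
tool_pos: [0.4342, 0.1276, 0.1981]
contact_force: [0.5, 0.2, -0.6]
finger_gap: 0.528
finger_force: 44.8
shift [-143.8  170.2   66.5] turn [-0.3 89.9  2.7]
(np.float64(0.4489), np.float64(0.12), np.float64(100.7), 74, 34)
(np.float64(0.607), np.float64(0.3295), np.float64(107.0), 61, 29)
```

```bash
python3 -m pendant '[[-5,17,0,0,8,0.3,40],[-10,34,0,0,16,0.6,40],[-20,51,0,0,24,1,40],[-35,68,5,0,32,1,40],[-50,85,10,0,40,1,40],[-65,102,20,0,48,1.5,40],[-85,119,30,0,56,2,40],[-105,136,40,0,64,2,40],[-125,153,50,0,72,2.5,40],[-143,170,66,0,80,2.7,40]]' | egrep 'time|pos|contact|gap|finger'
python3 - <<'E'
from h import *
place2(1,.14,du=.0155,dv=.0229)
E
```

```text
time: 21.8
tool_pos: [0.6254, -0.0023, 0.2074]
contact_force: [0.5, -0.1, -1.3]
finger_gap: 0.524
finger_force: 44.8
shift [ 6.5  2.  -1.7] turn [-0.2  9.7 -0.5]
```

```bash
python3 -m pendant '[[3,1,-1,-0.2,5,-0.5,40],[6.5,2,-1.7,-0.2,9.7,-0.5,40],[6.5,2,-1.7,-0.2,9.7,-0.5,40],[6.5,2,-1.7,-0.2,9.7,-0.5,40],[6.5,2,-1.7,-0.2,9.7,-0.5,40]]' | egrep 'time|pos|contact|gap|finger'
cat >> h.py <<'E'
def chk(slot,top):
    d=r.get_image("top");g=d["img"][:,:,::-1].copy();im=cv2.resize(g[105:165,220:300],None,fx=10,fy=10,interpolation=cv2.INTER_CUBIC)
    c,s=np.cos(RK[2]),np.sin(RK[2]);x0=[-.076,-.038,0,.038,.076][slot]-.0002
    P=[[RK[0]+(x0+a)*c-b*s,RK[1]+(x0+a)*s+b*c,top] for a,b in((-.007,-.025),(.007,-.025),(.007,.025),(-.007,.025))]
    q=((proj(d,P)-[220,105]+.5)*10-.5).round().astype(int);cv2.polylines(im,[q.reshape(-1,1,2)],True,(0,0,255),1);return im
E
python3 - <<'E'
from h import *
place2(1,.14,du=.0155,dv=.0229);place2(1,.04,du=.0155,dv=.0229)
cv2.imwrite("pics/p8.png",chk(1,.248))
E
```

```text
time: 22.3
tool_pos: [0.6265, 0.0029, 0.2148]
contact_force: [-0.4, 1.0, -1.8]
finger_gap: 0.524
finger_force: 44.8
shift [-2.2  0.3 -1.2] turn [-0.1  0.4  0.1]
shift [-88.4   0.2  49.4] turn [-0.1  0.4  0.1]
```

View pics/p8.png

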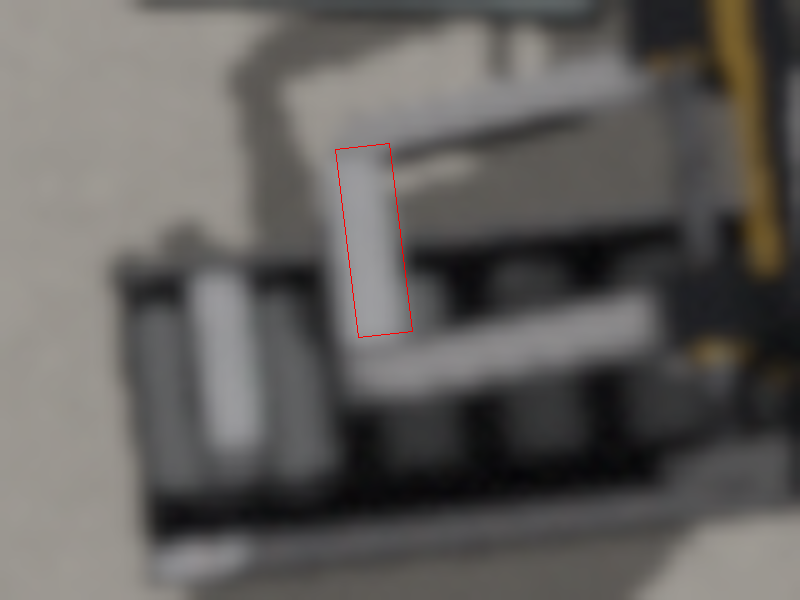

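The plate's upper end is at (332–405, 150–335) in p8, about 1–1.5 mm left of the ideal outline. I'll shift by that much while lowering.

```bash
python3 -m pendant '[[-22,0,11,0,0.4,0,40],[-45,0,23,0,0.4,0,40],[-67,0,35,0,0.4,0,40],[-88.5,0,48,0,0.4,0,40],[-89,0,48.3,0,0.4,0,40],[-89,0,48.3,0,0.4,0,40],[-89,0,48.3,0,0.4,0,40]]' |egrep 'pos|cont|gap'
for i in 1 2 3 4; do python3 -m pendant '[[-2.6,0,1.5,0,0,0,40],[-5.2,0,3,0,0,0,40],[-7.8,0,4.5,0,0,0,40],[-7.8,0,4.5,0,0,0,40]]' | egrep 'pos|contact'; done
python3 - <<'E'
from h import *
place2(1,0,du=.0155,dv=.0217)
E
```

```text
tool_pos: [0.6281, -0.0012, 0.1154]
contact_force: [0.0, -0.3, -0.7]
finger_gap: 0.523
tool_pos: [0.6269, -0.0009, 0.104]
contact_force: [-0.2, 0.3, -0.8]
tool_pos: [0.6268, -0.0009, 0.0948]
contact_force: [-0.1, 0.2, -0.9]
tool_pos: [0.6269, -0.0008, 0.0858]
contact_force: [-0.3, 0.2, -2.3]
tool_pos: [0.6269, -0.0008, 0.0768]
contact_force: [-1.5, 0.3, -1.3]
shift [-2.7  0.4  2. ] turn [-0.1 -0.1  0.1]
```

```bash
for i in 1 2 3; do python3 -m pendant '[[-0.9,0,0.5,0,0,0,40],[-1.7,0,1,0,0,0,40],[-1.7,0,1,0,0,0,40]]' | egrep 'pos|contact'; done
```

```text
tool_pos: [0.6272, -0.001, 0.0754]
contact_force: [0.5, 0.8, -1.1]
tool_pos: [0.6274, -0.001, 0.0746]
contact_force: [-0.4, 0.3, 3.5]
tool_pos: [0.6276, -0.001, 0.0745]
contact_force: [-3.0, -1.7, 12.0]
```

Floor contact is at about z = 0.0746. Releasing and retreating.

```bash
python3 -m pendant '[[1,0,-0.6,0,0,0,54],[1,0,-0.6,0,0,0,60],[1,0,-0.6,0,0,0,60],[1,0,-0.6,0,0,0,60],[1,0,-0.6,0,0,0,60]]' | egrep 'pos|contact|gap'
python3 -m pendant '[[0,0,-20,0,0,0,60],[0,0,-45,0,0,0,60],[20,0,-80,0,0,0,60],[50,0,-120,0,0,0,60],[80,0,-140,0,0,0,60],[100,0,-150,0,0,0,60],[100,0,-150,0,0,0,60]]' | egrep 'time|pos|contact|gap'
python3 - <<'E'
from h import *
for o in holders(): print(o)
pick2(.442,.2437,72.2,.2)
E
```

```text
tool_pos: [0.627, -0.0009, 0.0723]
contact_force: [0.1, -0.4, -0.1]
finger_gap: 0.636
time: 26.75
tool_pos: [0.6378, -0.0817, 0.2379]
contact_force: [0.5, -0.7, 0.3]
finger_gap: 0.639
(np.float64(0.4421), np.float64(0.2438), np.float64(71.8), 28, 60)
(np.float64(0.4452), np.float64(0.3896), np.float64(106.4), 60, 28)
(np.float64(0.607), np.float64(0.329), np.float64(106.6), 61, 29)
shift [ 141.9 -145.3  341. ] turn [ -6.9 -88.4  26.5]
```

```bash
python3 -m pendant '[[14,-14,34,-0.6,-8,2.4,68],[28,-28,68,-1.2,-16,4.8,68],[42,-42,102,-1.8,-24,7.2,68],[56,-56,136,-2.4,-32,9.6,68],[70,-70,170,-3,-40,12,68],[84,-84,204,-3.7,-48,14.4,68],[98,-98,238,-4.3,-56,16.8,68],[112,-112,272,-5,-64,19.2,68],[126,-126,306,-5.6,-72,21.6,68],[142,-145,341,-6.2,-80,24,68]]' | egrep 'time|pos|contact|gap'
python3 - <<'E'
from h import *
pick2(.4421,.2438,72,.1)
E
```

```text
time: 27.8
tool_pos: [0.4468, 0.2669, 0.1852]
contact_force: [1.5, -0.3, 0.5]
finger_gap: 0.724
shift [36.1  5.7 91.8] turn [-0.7 -8.   2.7]
```

```bash
python3 -m pendant '[[18,3,46,-0.7,-4,2.7,68],[36,5.7,92,-0.7,-8,2.7,68],[36,5.7,92,-0.7,-8,2.7,68],[36,5.7,92,-0.7,-8,2.7,68],[36,5.7,92,-0.7,-8,2.7,68],[36,5.7,92,-0.7,-8,2.7,68],[36,5.7,92,-0.7,-8,2.7,68]]' | egrep 'time|pos|contact|gap'
python3 -m pendant '[[12,0,20,0,0,0,68],[24,0,40,0,0,0,68],[35,0,60,0,0,0,68],[35,0,60,0,0,0,68],[35,0,60,0,0,0,68],[35,0,60,0,0,0,68]]' | egrep 'time|pos|contact|gap'
python3 - <<'E'
from h import *
pick2(.4421,.2438,72,.0)
E
```

```text
time: 28.5
tool_pos: [0.4529, 0.2653, 0.0911]
contact_force: [-0.1, -0.3, -0.4]
finger_gap: 0.724
time: 29.1
tool_pos: [0.4527, 0.2665, 0.0205]
contact_force: [0.7, -0.2, 0.6]
finger_gap: 0.724
shift [14.8 -3.  30.7] turn [ 0.1 -0.6 -0. ]
```

```bash
python3 -m pendant '[[4,-3,8,0,-0.5,0,68],[8,-3,17,0,-0.5,0,68],[12,-3,24,0,-0.5,0,68],[14.8,-3,30.7,0,-0.5,0,68],[14.8,-3,30.7,0,-0.5,0,68],[14.8,-3,30.7,0,-0.5,0,68]]' | egrep 'time|pos|contact|gap'
python3 -m pendant '[[0,0,0,0,0,0,56],[0,0,0,0,0,0,40],[0,0,0,0,0,0,40],[0,0,0,0,0,0,40],[0,0,0,0,0,0,40],[0,0,0,0,0,0,40],[0,0,0,0,0,0,40],[0,0,0,0,0,0,40]]' 45
python3 -m pendant '[[-8,0,-13,0,0,0,40],[-18,0,-31,0,0,0,40],[-30,0,-52,0,0,0,40],[-45,0,-78,0,0,0,40],[-60,0,-104,0,0,0,40],[-75,0,-130,0,0,0,40],[-90,0,-156,0,0,0,40],[-105,0,-182,0,0,0,40],[-105,0,-182,0,0,0,40]]' 45| egrep 'time|pos|contact|gap|finger'
python3 - <<'E'
from h import *
place2(2,.14,du=.0155,dv=.0214)
E
```

```text
time: 29.7
tool_pos: [0.4475, 0.2647, -0.0159]
contact_force: [-0.7, 1.2, -0.1]
finger_gap: 0.722
time: 30.5
tool_pos: [0.4476, 0.2647, -0.0157]
tool_rot: [-3.14, 0.524, 1.258]
contact_force: [-0.2, 0.2, -0.7]
finger_gap: 0.524
finger_force: 44.9
time: 31.4
tool_pos: [0.4503, 0.2661, 0.1997]
contact_force: [0.9, 0.9, -1.3]
finger_gap: 0.528
finger_force: 44.9
shift [-209.3  266.6  104.7] turn [  7.5  88.2 -26.4]
```

```bash
python3 -m pendant '[[-21,27,10,0.7,8,-2.4,40],[-42,54,21,1.4,16,-4.8,40],[-63,81,31,2.1,24,-7.2,40],[-84,108,42,2.8,32,-9.6,40],[-105,135,52,3.5,40,-12,40],[-126,162,63,4.2,48,-14.4,40],[-147,189,73,4.9,56,-16.8,40],[-168,216,84,5.6,64,-19.2,40],[-189,243,94,6.3,72,-21.6,40],[-209,266,105,7,80,-24,40]]' | egrep 'time|pos|contact|gap|finger'
python3 - <<'E'
from h import *
place2(2,.14,du=.0155,dv=.0214)
E
```

```text
time: 32.4
tool_pos: [0.6293, -0.0416, 0.2073]
contact_force: [0.1, 1.0, -1.6]
finger_gap: 0.527
finger_force: 44.9
shift [ 6.8  2.5 -1.6] turn [ 0.3  8.  -2.9]
```

```bash
python3 -m pendant '[[3,1,-1,0.3,4,-2.9,40],[6.8,2.5,-1.6,0.3,8,-2.9,40],[6.8,2.5,-1.6,0.3,8,-2.9,40],[6.8,2.5,-1.6,0.3,8,-2.9,40],[6.8,2.5,-1.6,0.3,8,-2.9,40],[6.8,2.5,-1.6,0.3,8,-2.9,40]]' | egrep 'time|pos|contact|gap|finger'
python3 - <<'E'
from h import *
place2(2,.14,du=.0155,dv=.0214);place2(2,.04,du=.0155,dv=.0214)
cv2.imwrite("pics/p9.png",chk(2,.248))
E
```

```text
time: 33.0
tool_pos: [0.6316, -0.0356, 0.2148]
contact_force: [0.8, 0.2, -2.1]
finger_gap: 0.524
finger_force: 44.9
shift [-2.6 -0.2 -1.8] turn [-0.1  0.4  0. ]
shift [-88.8  -0.2  48.8] turn [-0.1  0.4  0. ]
```

View pics/p9.png

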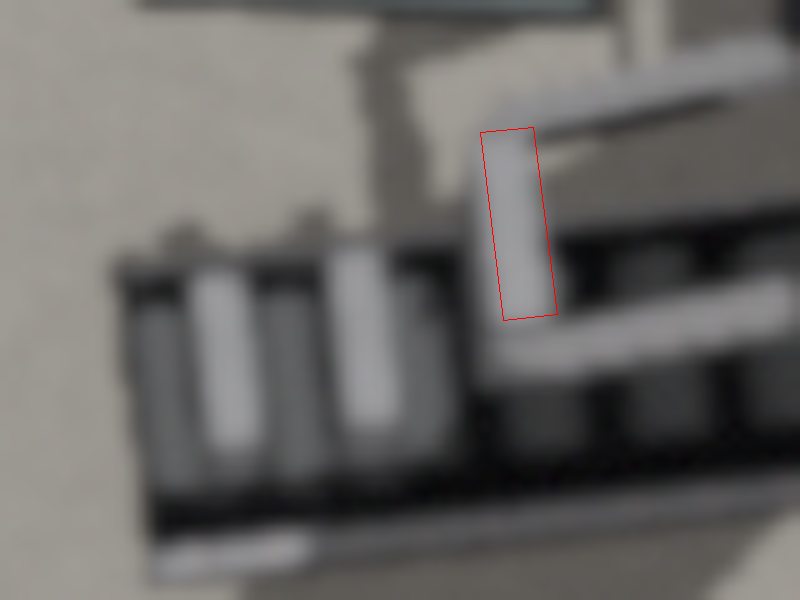

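p9 shows the two placed holders standing at (225,360) and (360,340), and the third aligned with its slot outline. That uses up my picture views, so from here I measure with code. Lowering now.

```bash
python3 -m pendant '[[-22,0,11,0,0.4,0,40],[-45,0,23,0,0.4,0,40],[-67,0,36,0,0.4,0,40],[-88.8,-0.2,48.8,0,0.4,0,40],[-88.8,-0.2,48.8,0,0.4,0,40],[-88.8,-0.2,48.8,0,0.4,0,40],[-88.8,-0.2,48.8,0,0.4,0,40]]' |egrep 'pos|cont|gap'
for i in 1 2 3 4; do python3 -m pendant '[[-2.6,0,1.5,0,0,0,40],[-5.2,0,3,0,0,0,40],[-7.8,0,4.5,0,0,0,40],[-7.8,0,4.5,0,0,0,40]]' | egrep 'pos|contact'; done
python3 -m pendant '[[-0.9,0,0.5,0,0,0,40],[-1.7,0,1,0,0,0,40],[-1.7,0,1,0,0,0,40]]' | egrep 'pos|contact|gap'
python3 - <<'E'
from h import *
place2(2,0,du=.0155,dv=.0217)
E
```

```text
tool_pos: [0.6325, -0.0393, 0.1146]
contact_force: [0.8, 0.2, -1.3]
finger_gap: 0.529
tool_pos: [0.6313, -0.0388, 0.1033]
contact_force: [0.1, -0.4, -0.8]
tool_pos: [0.6312, -0.0387, 0.0941]
contact_force: [-0.5, -0.2, -1.5]
tool_pos: [0.6312, -0.0387, 0.0851]
contact_force: [-1.4, -0.6, -1.2]
tool_pos: [0.6312, -0.0387, 0.0761]
contact_force: [-0.8, 0.2, -2.2]
tool_pos: [0.6315, -0.0388, 0.0746]
contact_force: [-0.6, -0.0, -1.3]
finger_gap: 0.525
shift [-0.7  0.3  1.1] turn [-0.1 -0.1 -0.1]
```

```bash
for i in 1 2 3; do python3 -m pendant '[[-0.9,0,0.5,0,0,0,40],[-1.7,0,1,0,0,0,40],[-1.7,0,1,0,0,0,40]]' | egrep 'pos|contact'; done
```

```text
tool_pos: [0.6314, -0.0388, 0.0726]
contact_force: [-1.0, -0.0, -1.9]
tool_pos: [0.6317, -0.0389, 0.0719]
contact_force: [0.2, -1.2, 3.4]
tool_pos: [0.6318, -0.0389, 0.0718]
contact_force: [-2.4, -0.6, 10.5]
```

Floor contact. Releasing, retreating, then on to the holder at (0.445, 0.390).

```bash
python3 -m pendant '[[1,0,-0.6,0,0,0,54],[1,0,-0.6,0,0,0,60],[1,0,-0.6,0,0,0,60],[1,0,-0.6,0,0,0,60],[1,0,-0.6,0,0,0,60]]' | egrep 'pos|contact|gap'
python3 -m pendant '[[0,0,-20,0,0,0,60],[0,0,-45,0,0,0,60],[20,0,-80,0,0,0,60],[50,0,-120,0,0,0,60],[80,0,-140,0,0,0,60],[100,0,-150,0,0,0,60],[100,0,-150,0,0,0,60]]' | egrep 'time|pos|contact|gap'
python3 - <<'E'
from h import *
for o in holders(): print(o)
pick2(.6070,.3293,106.6,.2)
pick2(.4452,.3896,106.3,.2)
E
```

```text
tool_pos: [0.6314, -0.0387, 0.0696]
contact_force: [0.3, -0.1, 0.0]
finger_gap: 0.64
time: 37.75
tool_pos: [0.6424, -0.1196, 0.2352]
contact_force: [-0.1, -0.3, -0.4]
finger_gap: 0.642
(np.float64(0.4452), np.float64(0.3896), np.float64(106.4), 60, 28)
(np.float64(0.6071), np.float64(0.3292), np.float64(106.6), 61, 28)
shift [196.4  14.9 430.9] turn [  2.8 -89.7 -10.5]
shift [ 236.  -138.5  499.3] turn [  2.7 -89.7 -10.2]
```

```bash
python3 -m pendant '[[18,1,40,0,-8,-1,68],[36,3,80,0,-16,-2,68],[54,4,120,1,-24,-3,68],[72,6,160,1,-32,-4,68],[90,7,200,1,-40,-5,68],[108,8,240,1.5,-48,-6,68],[126,10,280,2,-56,-7,68],[144,11,320,2,-64,-8,68],[162,12,360,2,-72,-9,68],[180,14,400,2.5,-80,-10,68]]' | egrep 'time|pos|contact|gap'
python3 - <<'E'
from h import *
pick2(.607,.3293,106.6,.1)
E
```

```text
time: 38.8
tool_pos: [0.6017, 0.3183, 0.1862]
contact_force: [1.7, 0.3, 0.3]
finger_gap: 0.724
shift [64.8  6.7 82.3] turn [ 0.6 -9.4 -0.5]
```

```bash
python3 -m pendant '[[30,3,36,0.6,-5,-0.5,68],[65,6.7,82,0.6,-9.4,-0.5,68],[65,6.7,82,0.6,-9.4,-0.5,68],[65,6.7,82,0.6,-9.4,-0.5,68],[65,6.7,82,0.6,-9.4,-0.5,68],[65,6.7,82,0.6,-9.4,-0.5,68],[65,6.7,82,0.6,-9.4,-0.5,68]]' | egrep 'time|pos|contact|gap'
python3 -m pendant '[[12,0,20,0,0,0,68],[24,0,40,0,0,0,68],[35,0,60,0,0,0,68],[35,0,60,0,0,0,68],[35,0,60,0,0,0,68],[35,0,60,0,0,0,68]]' | egrep 'time|pos|contact|gap'
python3 - <<'E'
from h import *
pick2(.607,.3293,106.6,.0)
E
```

```text
time: 39.5
tool_pos: [0.6042, 0.35, 0.0924]
contact_force: [0.4, -0.2, -0.2]
finger_gap: 0.725
time: 40.1
tool_pos: [0.6026, 0.3516, 0.0198]
contact_force: [0.3, -0.9, -0.2]
finger_gap: 0.723
shift [16.5 -2.3 28.9] turn [ 0.1 -0.4 -0.2]
```

```bash
python3 -m pendant '[[5,-2.3,8,0,-0.4,0,68],[10,-2.3,17,0,-0.4,0,68],[14,-2.3,24,0,-0.4,0,68],[16.5,-2.3,28.9,0,-0.4,0,68],[16.5,-2.3,28.9,0,-0.4,0,68],[16.5,-2.3,28.9,0,-0.4,0,68]]' | egrep 'time|pos|contact|gap'
python3 -m pendant '[[0,0,0,0,0,0,56],[0,0,0,0,0,0,40],[0,0,0,0,0,0,40],[0,0,0,0,0,0,40],[0,0,0,0,0,0,40],[0,0,0,0,0,0,40],[0,0,0,0,0,0,40],[0,0,0,0,0,0,40]]' 45
python3 -m pendant '[[-8,0,-13,0,0,0,40],[-18,0,-31,0,0,0,40],[-30,0,-52,0,0,0,40],[-45,0,-78,0,0,0,40],[-60,0,-104,0,0,0,40],[-75,0,-130,0,0,0,40],[-90,0,-156,0,0,0,40],[-105,0,-182,0,0,0,40],[-105,0,-182,0,0,0,40]]' 45| egrep 'time|pos|contact|gap|finger'
python3 - <<'E'
from h import *
place2(3,.14,du=.0155,dv=.0214)
E
```

```text
time: 40.7
tool_pos: [0.6, 0.3507, -0.0141]
contact_force: [0.2, 0.2, 0.8]
finger_gap: 0.723
time: 41.5
tool_pos: [0.6003, 0.3508, -0.0137]
tool_rot: [3.138, 0.523, 1.856]
contact_force: [0.8, 0.4, 2.5]
finger_gap: 0.526
finger_force: 45.0
time: 42.4
tool_pos: [0.6017, 0.3521, 0.2036]
contact_force: [0.9, 0.1, 0.1]
finger_gap: 0.528
finger_force: 45.0
shift [-370.4  -88.   199.5] turn [-2.  89.5 10.6]
```

```bash
python3 -m pendant '[[-38,-9,18,0,8,1,40],[-76,-18,36,0,16,2,40],[-114,-27,54,0,24,3,40],[-152,-36,72,-1,32,4,40],[-190,-44,91,-1,40,5,40],[-228,-53,109,-1,48,6,40],[-266,-62,127,-1,56,7,40],[-304,-70,145,-1.5,64,8,40],[-342,-79,163,-1.8,72,9,40],[-380,-88,182,-2,80,10,40]]' | egrep 'time|pos|contact|gap|finger'
python3 - <<'E'
from h import *
place2(3,.14,du=.0155,dv=.0195)
E
```

```text
time: 43.4
tool_pos: [0.6334, -0.0797, 0.2284]
contact_force: [0.9, 0.1, -0.4]
finger_gap: 0.524
finger_force: 45.0
shift [-10.7   3.1  10.4] turn [0.1 9.5 0.4]
```

```bash
python3 -m pendant '[[-5,1,5,0,4,0.4,40],[-10.7,3.1,10.4,0.1,9.5,0.4,40],[-10.7,3.1,10.4,0.1,9.5,0.4,40],[-10.7,3.1,10.4,0.1,9.5,0.4,40],[-10.7,3.1,10.4,0.1,9.5,0.4,40],[-10.7,3.1,10.4,0.1,9.5,0.4,40]]' | egrep 'time|pos|contact|gap|finger'
python3 - <<'E'
from h import *
place2(3,.14,du=.0155,dv=.0195);place2(3,.04,du=.0155,dv=.0195)
for s in range(3): pass
d=r.get_image("top");g=cv2.cvtColor(d["img"],cv2.COLOR_RGB2GRAY).astype(np.float32)
c,s=np.cos(RK[2]),np.sin(RK[2]);xs=np.arange(-100,80,2.)
for z,sl in((.108,(-76,-38,0)),(.248,(38,))):   # bright plate-end centroid on rack x, at plate top height
    for q in sl:
        x=np.arange(q-16,q+17,1.);v=0
        for y in(-.010,0,.010):
            P=[[RK[0]+a/1e3*c-y*s,RK[1]+a/1e3*s+y*c,z] for a in x];m=proj(d,P).astype(np.float32);v=v+cv2.remap(g,m[:,0][None],m[:,1][None],cv2.INTER_LINEAR)[0]/3
        k=v>(v.max()+v.min())/2;print(q,z,round(v.max()),round(v.min()),'edges',x[k][0]-q,x[k][-1]-q)
E
```

```text
time: 44.0
tool_pos: [0.6372, -0.0751, 0.215]
contact_force: [-0.1, 0.3, -1.4]
finger_gap: 0.526
finger_force: 45.0
shift [-2.7 -1.1 -1.7] turn [-0.1  0.4  0.2]
shift [-88.9  -1.3  48.9] turn [-0.1  0.4  0.2]
-76 0.108 154 86 edges -8.0 6.0
-38 0.108 154 72 edges -6.0 10.0
0 0.108 154 70 edges -7.0 10.0
38 0.248 155 63 edges -11.0 5.0
```

```bash
python3 -m pendant '[[-22,-1,11,0,0.4,0.2,40],[-45,-1.3,23,0,0.4,0.2,40],[-67,-1.3,36,0,0.4,0.2,40],[-88.8,-1.3,48.8,0,0.4,0.2,40],[-88.8,-1.3,48.8,0,0.4,0.2,40],[-88.8,-1.3,48.8,0,0.4,0.2,40],[-88.8,-1.3,48.8,0,0.4,0.2,40]]' |egrep 'pos|cont|gap'
for i in 1 2 3 4; do python3 -m pendant '[[-2.6,0,1.5,0,0,0,40],[-5.2,0,3,0,0,0,40],[-7.8,0,4.5,0,0,0,40],[-7.8,0,4.5,0,0,0,40]]' | egrep 'pos|contact'; done
for i in 1 2; do python3 -m pendant '[[-0.9,0,0.5,0,0,0,40],[-1.7,0,1,0,0,0,40],[-1.7,0,1,0,0,0,40]]' | egrep 'pos|contact|gap'; done
python3 - <<'E'
from h import *
place2(3,0,du=.0155,dv=.0195)
E
```

```text
tool_pos: [0.6368, -0.0789, 0.1141]
contact_force: [0.1, -0.2, -1.3]
finger_gap: 0.525
tool_pos: [0.6355, -0.0783, 0.1025]
contact_force: [-0.9, -0.4, -1.5]
tool_pos: [0.6354, -0.0783, 0.0933]
contact_force: [-0.1, 0.6, -1.2]
tool_pos: [0.6354, -0.0783, 0.0843]
contact_force: [0.6, 0.1, -2.0]
tool_pos: [0.6353, -0.0783, 0.0753]
contact_force: [-0.2, 0.3, -0.9]
tool_pos: [0.6356, -0.0784, 0.0739]
contact_force: [0.6, -0.3, -1.2]
finger_gap: 0.525
tool_pos: [0.6359, -0.0785, 0.0734]
contact_force: [-0.8, -0.1, 5.3]
finger_gap: 0.528
shift [0.3 0.6 0.3] turn [-0.1 -0.2 -0.1]
```

Floor contact again, at the usual height. Releasing and going for the last holder.

```bash
python3 -m pendant '[[0,0,0,0,0,0,54],[0,0,0,0,0,0,60],[0,0,0,0,0,0,60],[0,0,0,0,0,0,60],[0,0,0,0,0,0,60]]' | egrep 'pos|contact|gap'
python3 -m pendant '[[0,0,-20,0,0,0,60],[0,0,-45,0,0,0,60],[20,0,-80,0,0,0,60],[50,0,-120,0,0,0,60],[80,0,-140,0,0,0,60],[100,0,-150,0,0,0,60],[100,0,-150,0,0,0,60]]' | egrep 'time|pos|contact|gap'
python3 - <<'E'
from h import *
for o in holders(): print(o)
pick2(.4452,.3896,106.3,.2)
E
```

```text
tool_pos: [0.6355, -0.0783, 0.0717]
contact_force: [0.1, 0.4, 0.2]
finger_gap: 0.639
time: 48.15
tool_pos: [0.6469, -0.1594, 0.2373]
contact_force: [-0.4, 0.5, 0.4]
finger_gap: 0.639
(np.float64(0.4452), np.float64(0.3897), np.float64(106.2), 60, 28)
shift [ 253.5 -138.1  535.4] turn [  2.6 -89.8 -10.2]
```

```bash
python3 -m pendant '[[19,-10,40,0,-8,-1,68],[38,-21,80,0,-16,-2,68],[57,-31,120,1,-24,-3,68],[76,-42,160,1,-32,-4,68],[95,-52,200,1,-40,-5,68],[114,-62,240,1.5,-48,-6,68],[133,-73,280,2,-56,-7,68],[152,-83,320,2,-64,-8,68],[171,-94,360,2,-72,-9,68],[190,-104,400,2.5,-80,-10,68]]' | egrep 'time|pos|contact|gap'
python3 - <<'E'
from h import *
pick2(.4452,.3897,106.3,.1)
E
```

```text
time: 49.2
tool_pos: [0.4879, 0.2693, 0.1982]
contact_force: [1.4, -0.5, -0.9]
finger_gap: 0.722
shift [179.8  -8.5  51.9] turn [ 0.7 -9.5 -0.2]
```

```bash
python3 -m pendant '[[45,-2,0,0.7,-5,-0.2,68],[90,-5,10,0.7,-9.5,-0.2,68],[135,-7,30,0.7,-9.5,-0.2,68],[180,-8.5,52,0.7,-9.5,-0.2,68],[180,-8.5,52,0.7,-9.5,-0.2,68],[180,-8.5,52,0.7,-9.5,-0.2,68],[180,-8.5,52,0.7,-9.5,-0.2,68],[180,-8.5,52,0.7,-9.5,-0.2,68]]' | egrep 'time|pos|contact|gap'
python3 -m pendant '[[12,0,20,0,0,0,68],[24,0,40,0,0,0,68],[35,0,60,0,0,0,68],[35,0,60,0,0,0,68],[35,0,60,0,0,0,68],[35,0,60,0,0,0,68]]' | egrep 'time|pos|contact|gap'
python3 - <<'E'
from h import *
pick2(.4452,.3897,106.3,.0)
E
```

```text
time: 50.0
tool_pos: [0.4423, 0.4107, 0.0905]
contact_force: [0.1, -0.3, -0.6]
finger_gap: 0.726
time: 50.6
tool_pos: [0.4422, 0.4126, 0.0215]
contact_force: [-0.3, 0.9, -0.3]
finger_gap: 0.722
shift [17.1 -3.7 30.5] turn [ 0.1 -0.5 -0.3]
```

```bash
python3 -m pendant '[[5,-3.7,8,0,-0.4,0,68],[10,-3.7,17,0,-0.4,0,68],[14,-3.7,25,0,-0.4,0,68],[16.6,-3.7,29.6,0,-0.4,0,68],[16.6,-3.7,29.6,0,-0.4,0,68],[16.6,-3.7,29.6,0,-0.4,0,68]]' | egrep 'time|pos|contact|gap'
python3 -m pendant '[[0,0,0,0,0,0,56],[0,0,0,0,0,0,40],[0,0,0,0,0,0,40],[0,0,0,0,0,0,40],[0,0,0,0,0,0,40],[0,0,0,0,0,0,40],[0,0,0,0,0,0,40],[0,0,0,0,0,0,40]]' 45
python3 -m pendant '[[-8,0,-13,0,0,0,40],[-18,0,-31,0,0,0,40],[-30,0,-52,0,0,0,40],[-45,0,-78,0,0,0,40],[-60,0,-104,0,0,0,40],[-75,0,-130,0,0,0,40],[-90,0,-156,0,0,0,40],[-110,0,-191,0,0,0,40],[-110,0,-191,0,0,0,40]]' 45| egrep 'time|pos|contact|gap|finger'
python3 - <<'E'
from h import *
place2(4,.16,du=.0155,dv=.0205)
E
```

```text
time: 51.2
tool_pos: [0.4374, 0.4108, -0.015]
contact_force: [-0.1, 0.4, 0.1]
finger_gap: 0.725
time: 52.0
tool_pos: [0.4376, 0.4109, -0.0145]
tool_rot: [3.14, 0.523, 1.852]
contact_force: [0.6, 1.1, 0.5]
finger_gap: 0.523
finger_force: 44.9
time: 52.9
tool_pos: [0.4392, 0.413, 0.2129]
contact_force: [0.2, 0.9, -1.0]
finger_gap: 0.524
finger_force: 44.9
shift [-499.    47.3  261.5] turn [-2.  89.4 10.2]
```

```bash
python3 -m pendant '[[-40,4,21,0,8,1,40],[-80,8,42,0,16,2,40],[-120,12,63,0,24,3,40],[-160,16,84,-1,32,4,40],[-200,20,105,-1,40,5,40],[-240,24,126,-1,48,6,40],[-280,28,147,-1,56,7,40],[-320,32,168,-1.5,64,8,40],[-360,36,189,-1.8,72,9,40],[-400,40,210,-2,80,10,40]]' | egrep 'time|pos|contact|gap|finger'
python3 - <<'E'
from h import *
place2(4,.16,du=.0155,dv=.0205)
E
```

```text
time: 53.9
tool_pos: [0.601, -0.0142, 0.2242]
contact_force: [1.6, 1.0, -0.8]
finger_gap: 0.525
finger_force: 44.9
shift [-59.4  28.  -86.4] turn [0.3 9.5 0.2]
```

```bash
python3 -m pendant '[[-20,9,-29,0,3,0.2,40],[-40,19,-58,0,6,0.2,40],[-59.4,28,-86.4,0.3,9.5,0.2,40],[-59.4,28,-86.4,0.3,9.5,0.2,40],[-59.4,28,-86.4,0.3,9.5,0.2,40],[-59.4,28,-86.4,0.3,9.5,0.2,40],[-59.4,28,-86.4,0.3,9.5,0.2,40]]' | egrep 'time|pos|contact|gap|finger'
python3 - <<'E'
from h import *
place2(4,.04,du=.0155,dv=.0205)
E
```

```text
time: 54.6
tool_pos: [0.6407, -0.1106, 0.2345]
contact_force: [-0.1, 1.1, -1.0]
finger_gap: 0.524
finger_force: 44.9
shift [-106.5   -0.3   57.5] turn [-0.2  0.3  0.1]
```

```bash
python3 -m pendant '[[-22,0,11,0,0.3,0.1,40],[-45,0,23,0,0.3,0.1,40],[-67,0,36,0,0.3,0.1,40],[-89,0,48,0,0.3,0.1,40],[-106.5,-0.3,57.5,0,0.3,0.1,40],[-106.5,-0.3,57.5,0,0.3,0.1,40],[-106.5,-0.3,57.5,0,0.3,0.1,40],[-106.5,-0.3,57.5,0,0.3,0.1,40]]' |egrep 'pos|cont|gap'
for i in 1 2 3 4; do python3 -m pendant '[[-2.6,0,1.5,0,0,0,40],[-5.2,0,3,0,0,0,40],[-7.8,0,4.5,0,0,0,40],[-7.8,0,4.5,0,0,0,40]]' | egrep 'pos|contact'; done
for i in 1 2; do python3 -m pendant '[[-0.9,0,0.5,0,0,0,40],[-1.7,0,1,0,0,0,40],[-1.7,0,1,0,0,0,40]]' | egrep 'pos|contact|gap'; done
python3 - <<'E'
from h import *
place2(4,0,du=.0155,dv=.0205)
E
```

```text
tool_pos: [0.6417, -0.1165, 0.1139]
contact_force: [-1.1, -0.6, -0.9]
finger_gap: 0.527
tool_pos: [0.6407, -0.1159, 0.1031]
contact_force: [0.3, 0.2, -1.0]
tool_pos: [0.6406, -0.1159, 0.0939]
contact_force: [-0.1, 0.2, -1.4]
tool_pos: [0.6407, -0.116, 0.0849]
contact_force: [-0.2, -0.1, -1.4]
tool_pos: [0.6406, -0.116, 0.0759]
contact_force: [0.3, -0.4, -1.2]
tool_pos: [0.6409, -0.1161, 0.0745]
contact_force: [-0.7, 0.7, -1.4]
finger_gap: 0.529
tool_pos: [0.641, -0.1161, 0.0734]
contact_force: [-0.2, -0.1, 2.6]
finger_gap: 0.524
shift [ 0.8 -0.   1.1] turn [-0.1 -0.1 -0.1]
```

```bash
python3 -m pendant '[[0,0,0,0,0,0,54],[0,0,0,0,0,0,60],[0,0,0,0,0,0,60],[0,0,0,0,0,0,60],[0,0,0,0,0,0,60]]' | egrep 'pos|contact|gap'
python3 -m pendant '[[0,0,-20,0,0,0,60],[0,0,-45,0,0,0,60],[20,0,-80,0,0,0,60],[50,0,-120,0,0,0,60],[80,0,-140,0,0,0,60],[100,0,-150,0,0,0,60],[100,0,-150,0,0,0,60]]' | egrep 'time|pos|contact|gap'
python3 - <<'E'
from h import *
print(holders())
d=r.get_image("top");np.set_printoptions(linewidth=250)
g=cv2.cvtColor(d["img"],cv2.COLOR_RGB2GRAY)
q=proj(d,[[.4327,-.2225,.06]])[0];print(q)
x,y=q.round().astype(int);print(g[y-18:y+20,x-18:x+19])
E
```

```text
tool_pos: [0.6408, -0.1161, 0.0725]
contact_force: [0.0, 0.1, 0.1]
finger_gap: 0.641
time: 58.8
tool_pos: [0.6518, -0.1958, 0.2377]
contact_force: [0.4, -0.0, 0.2]
finger_gap: 0.642
[]
[323.03021613 207.58609187]
[[ 70  84 101 ...  58  50  46]
 [ 72  88 102 ...  51  45  46]
 [ 74  90 103 ...  46  47  50]
 ...
 [117 113 109 ...  80  80  81]
 [135 128 119 ...  80  80  80]
 [149 142 127 ...  80  81  81]]
```

```bash
cat >> h.py <<'E'
def samp(d,P):
    g=cv2.cvtColor(d["img"],cv2.COLOR_RGB2GRAY).astype(np.float32);q=proj(d,P).astype(np.float32)
    return cv2.remap(g,q[:,0][None],q[:,1][None],cv2.INTER_CUBIC)[0]
def pol(d,c,rs,z,st=2):
    A=np.radians(np.arange(-180,180,st));rs=np.array(rs)
    P=np.array([[c[0]+r_*np.cos(a),c[1]+r_*np.sin(a),z] for r_ in rs for a in A]);return np.degrees(A),samp(d,P).reshape(len(rs),-1)
E
python3 - <<'E'
from h import *
for n in("top","side"):
    d=r.get_image(n)
    def cost(p,z):
        a,v=pol(d,p,[.024,.027,.038,.041],z,6);return np.median(v[:2])-np.median(v[2:])
    best=min(((cost((x,y),.056),x,y) for x in np.arange(.422,.444,.001) for y in np.arange(-.234,-.212,.001)));print(n,best)
    for c in[(.4327,-.2225),best[1:]]:
        a,v=pol(d,c,[.036,.039,.042,.045],.056,5);v=v.mean(0).round().astype(int);print('ring',v.tolist())
        a,v=pol(d,c,[.012,.016,.02],.082,5);print('bar',v.mean(0).round().astype(int).tolist())
        a,v=pol(d,c,[.026,.029],.058,5);print('rim',v.mean(0).round().astype(int).tolist())
E
```

```text
top (np.float32(-96.803406), np.float64(0.434), np.float64(-0.222))
ring [61, 63, 64, 65, 66, 67, 67, 68, 69, 69, 69, 69, 68, 67, 66, 62, 55, 49, 51, 55, 57, 57, 55, 52, 49, 46, 59, 99, 138, 153, 154, 153, 153, 152, 152, 153, 152, 151, 150, 151, 150, 149, 149, 151, 152, 152, 153, 154, 153, 154, 154, 155, 156, 155, 154, 155, 157, 157, 156, 156, 157, 157, 156, 155, 144, 109, 65, 47, 48, 51, 55, 59]
bar [46, 47, 48, 49, 49, 50, 51, 52, 52, 53, 53, 52, 52, 52, 50, 49, 47, 44, 42, 39, 38, 38, 38, 39, 40, 39, 38, 36, 33, 30, 27, 26, 27, 27, 27, 28, 29, 29, 30, 29, 29, 29, 27, 27, 26, 25, 24, 23, 22, 21, 20, 20, 21, 22, 24, 27, 31, 33, 36, 38, 38, 38, 38, 39, 40, 41, 42, 43, 44, 45, 46, 46]
rim [53, 55, 57, 59, 60, 60, 60, 61, 61, 61, 61, 61, 61, 60, 59, 57, 53, 49, 45, 41, 42, 43, 44, 45, 44, 43, 46, 54, 65, 73, 74, 75, 69, 68, 73, 76, 78, 76, 73, 68, 68, 71, 70, 71, 72, 74, 73, 76, 79, 83, 84, 82, 84, 85, 85, 84, 83, 81, 79, 76, 73, 74, 74, 78, 74, 63, 51, 44, 44, 45, 47, 49]
ring [60, 62, 63, 65, 66, 66, 67, 68, 68, 68, 69, 68, 67, 67, 65, 60, 52, 49, 52, 56, 57, 56, 54, 51, 48, 47, 71, 
[... 2139 characters left out ...]
53, 53, 59, 160, 180, 178, 179, 180, 179, 179, 180, 180, 182, 184, 184, 185, 188, 189]
bar [44, 43, 43, 44, 44, 44, 43, 44, 45, 44, 42, 41, 42, 43, 44, 42, 41, 41, 43, 53, 86, 148, 185, 163, 110, 68, 53, 48, 46, 45, 43, 42, 41, 45, 52, 69, 89, 108, 118, 129, 145, 158, 167, 171, 173, 176, 178, 177, 177, 176, 162, 141, 110, 75, 51, 46, 50, 50, 48, 46, 47, 59, 81, 106, 120, 129, 133, 124, 111, 92, 73, 56]
rim [49, 53, 53, 50, 42, 44, 47, 47, 47, 42, 46, 42, 38, 44, 44, 45, 46, 45, 43, 39, 45, 127, 169, 77, 39, 42, 41, 40, 40, 43, 41, 43, 44, 46, 44, 44, 46, 41, 43, 46, 46, 50, 44, 48, 52, 48, 54, 42, 47, 47, 54, 51, 45, 46, 46, 47, 44, 39, 55, 69, 53, 57, 63, 64, 61, 58, 62, 63, 54, 48, 54, 53]
```

```bash
python3 - <<'E'
from h import *
go([.433,-.2250,.16],[np.pi,0,np.radians(109.3)])
E
```

```text
shift [ -65.5 -218.7   32.2] turn [  6.2 -60.  -11.5]
```

```bash
python3 -m pendant '[[0,-20,0,0.6,-6,-1,45],[-7,-45,0,1.5,-14,-3,45],[-15,-75,5,2.5,-22,-4.5,45],[-25,-105,10,3.5,-30,-6,45],[-35,-135,15,4,-38,-7.5,45],[-45,-165,20,5,-46,-9,45],[-55,-195,26,5.8,-54,-10.5,45],[-65.5,-218.7,32,6.2,-60,-11.5,45],[-65.5,-218.7,32,6.2,-60,-11.5,45],[-65.5,-218.7,32,6.2,-60,-11.5,45]]' 30| egrep 'time|pos|contact|gap'
python3 - <<'E'
from h import *
go([.433,-.2250,.062],[np.pi,0,np.radians(109.3)])
o=r.get_obs();print(o['tool_rot'],o['joint_positions'])
E
```

```text
time: 60.0
tool_pos: [0.4332, -0.2252, 0.1606]
contact_force: [0.6, 0.1, 0.4]
finger_gap: 0.482
shift [ 0.4 -0.3 98.6] turn [0.1 0.1 0. ]
[3.13965077e+00 9.78952051e-04 1.90794612e+00] [-7.12870700e-01 -1.23815567e-01  1.98373010e+00  1.24990322e-03
  1.27986297e+00 -1.05037888e+00]
```

```bash
python3 -m pendant '[[0,0,25,0,0,0,45],[0,0,50,0,0,0,45],[0,0,70,0,0,0,45],[0,0,85,0,0,0,45],[0,0,93,0,0,0,45],[0,0,96,0,0,0,45],[0,0,97,0,0,0,45],[0,0,97,0,0,0,45]]' | egrep 'time|pos|contact|gap'
python3 -m pendant '[[0,0,0,0,0,0,20],[0,0,0,0,0,0,5],[0,0,0,0,0,0,5],[0,0,0,0,0,0,5],[0,0,0,0,0,0,5],[0,0,0,0,0,0,5],[0,0,0,0,0,0,5],[0,0,0,0,0,0,5],[0,0,0,0,0,0,5],[0,0,0,0,0,0,5]]' 25
python3 - <<'E'
from h import *
print(r.get_obs()['torque'])
E
```

```text
time: 60.8
tool_pos: [0.4351, -0.2272, 0.0658]
contact_force: [1.0, 0.3, 0.6]
finger_gap: 0.484
time: 61.8
tool_pos: [0.4345, -0.2267, 0.0651]
tool_rot: [3.139, 0.004, 1.908]
contact_force: [-0.7, -0.7, -0.5]
finger_gap: 0.057
finger_force: 0.0
[-0.0411984  -0.11205567  0.02185689]
```

The fingers passed above the bar, so the real tips are again about 20 mm above the reported TCP. I'll open and go lower in small steps.

```bash
python3 -m pendant '[[0,0,-5,0,0,0,45],[0,0,-5,0,0,0,45],[0,0,-5,0,0,0,45],[0,0,-5,0,0,0,45],[0,0,-5,0,0,0,45],[0,0,-5,0,0,0,45],[0,0,-5,0,0,0,45]]' | egrep 'time|pos|contact|gap'
for i in 1 2 3; do python3 -m pendant '[[0,0,3,0,0,0,45],[0,0,6,0,0,0,45],[0,0,8,0,0,0,45],[0,0,8,0,0,0,45]]' | egrep 'pos|contact'; done
python3 - <<'E'
from h import *
go([.433,-.2250,.045],[np.pi,0,np.radians(109.3)])
E
```

```text
time: 62.5
tool_pos: [0.4344, -0.2267, 0.0701]
contact_force: [0.1, -0.2, 0.0]
finger_gap: 0.476
tool_pos: [0.4342, -0.2264, 0.0615]
contact_force: [0.2, 0.6, 0.6]
tool_pos: [0.4343, -0.2265, 0.0537]
contact_force: [-0.7, -0.2, 0.1]
tool_pos: [0.4343, -0.2265, 0.0457]
contact_force: [0.8, -0.3, -0.6]
shift [ 1.9 -0.7  0.7] turn [ 0.2  0.2 -0. ]
```

```bash
python3 -m pendant '[[1.9,-0.7,0,0,0,0,20],[1.9,-0.7,0,0,0,0,5],[1.9,-0.7,0,0,0,0,5],[1.9,-0.7,0,0,0,0,5],[1.9,-0.7,0,0,0,0,5],[1.9,-0.7,0,0,0,0,5],[1.9,-0.7,0,0,0,0,5],[1.9,-0.7,0,0,0,0,5],[1.9,-0.7,0,0,0,0,5],[1.9,-0.7,0,0,0,0,5]]' 30
python3 - <<'E'
from h import *
o=r.get_obs();print(o['torque'],o['joint_positions'])
E
```

```text
time: 64.7
tool_pos: [0.434, -0.2249, 0.0463]
tool_rot: [3.137, 0.004, 1.907]
contact_force: [4.6, 1.8, -0.7]
finger_gap: 0.134
finger_force: 29.9
[ 0.4475401  -0.95720194 -0.01085611] [-0.71189074  0.03598886  2.06102736  0.0022509   1.03858875 -1.04952735]
```

```bash
python3 -m pendant '[[0,0.5,0,0,0,5,5],[0,0.5,0,0,0,10,5],[0,0.5,0,0,0,15,5],[0,0.5,0,0,0,20,5],[0,0.5,0,0,0,25,5],[0,0.5,0,0,0,30,5],[0,0.5,0,0,0,30,5]]'
python3 - <<'E'
from h import *
o=r.get_obs();print(o['torque'])
E
```

```text
time: 65.4
tool_pos: [0.4338, -0.225, 0.0463]
tool_rot: [3.137, 0.002, 1.384]
contact_force: [1.8, 1.8, 1.4]
finger_gap: 0.134
finger_force: 29.9
[ 0.32315877 -0.3460508  -0.02258393]
```

```bash
python3 -m pendant '[[0,0,0,0,0,7,5],[0,0,0,0,0,14,5],[0,0,0,0,0,21,5],[0,0,0,0,0,28,5],[0,0,0,0,0,35,5],[0,0,0,0,0,42,5],[0,0,0,0,0,49,5],[0,0,0,0,0,56,5],[0,0,0,0,0,63,5],[0,0,0,0,0,66,5]]'
python3 -m pendant '[[0,0,0,0,0,0,5],[0,0,0,0,0,0,5],[0,0,0,0,0,0,25],[0,0,0,0,0,0,40],[0,0,0,0,0,0,40],[0,0,-15,0,0,0,40],[0,0,-50,0,0,0,40],[0,0,-95,0,0,0,40],[0,0,-135,0,0,0,40],[0,0,-135,0,0,0,40]]'
python3 - <<'E'
from h import *
go([.45,-.55,.25],[np.pi,0,np.radians(13)])
E
```

```text
time: 66.4
tool_pos: [0.4334, -0.2246, 0.0462]
tool_rot: [3.139, -0.003, 0.231]
contact_force: [1.8, 3.0, 2.8]
finger_gap: 0.136
finger_force: 29.9
time: 67.4
tool_pos: [0.4362, -0.2275, 0.1877]
tool_rot: [3.128, -0.01, 0.233]
contact_force: [0.4, -0.7, 0.4]
finger_gap: 0.423
finger_force: 0.0
shift [-60.3 317.9 -58.5] turn [ 0.8 -0.6  0.3]
```

```bash
python3 -m pendant '[[-30,40,-20,0,0,0,40],[-60,80,-20,0,0,0,40],[-90,120,-20,0,0,0,40],[-120,160,-20,0,0,0,40],[-150,200,-20,0,0,0,40],[-180,240,-20,0,0,0,40],[-210,280,-20,0,0,0,40],[-230,307,-20,0,0,0,40],[-230,307,-20,0,0,0,40]]' | egrep 'time|pos|gap'
cat >> h.py <<'E'
def knob():
    for n in("top","side"):
        d=r.get_image(n)
        def cost(p):
            a,v=pol(d,p,[.025,.028,.037,.040],.056,6);return np.median(v[:2],0).mean()-np.median(v[2:],0).mean()
        b=min((cost((x,y)),x,y) for x in np.arange(.424,.444,.001) for y in np.arange(-.234,-.216,.001));c=b[1:]
        a,v=pol(d,c,[.037,.040,.043],.056,2);w=v.mean(0);m=int(np.argmin(np.where((a<-140)|(a>178),w,999)));
        f=lambda w,k,s:(lambda i:float((np.maximum(s*(w[i]-np.median(w)),0)*(a[k]+2*np.arange(-9,10))).sum()/np.maximum(s*(w[i]-np.median(w)),0).sum()))((k+np.arange(-9,10))%len(w))
        print(n,np.round(b,3),'mark',round(f(w,m,-1),1),round(w.min()))
        for rs,z in(([.026,.029],.058),([.01,.014,.018],.082)):
            a,u=pol(d,c,rs,z,2);u=u.mean(0);k=int(np.argmax(np.where((a<-120),u,0)));print('  pointer',a[k],round(f(u,k,1),1),round(u[k]),'prof',u[:40:2].round().astype(int).tolist())
        print('  ring',w[:40].round().astype(int).tolist())
E
python3 - <<'E'
from h import *
knob()
E
```

```text
time: 68.3
tool_pos: [0.2769, -0.5793, 0.1995]
finger_gap: 0.426
top [-72.86    0.431  -0.223] mark -170.3 45
  pointer -166.0 -166.0 66 prof [48, 54, 61, 65, 65, 61, 54, 47, 43, 42, 39, 38, 37, 36, 37, 36, 35, 35, 35, 34]
  pointer -164.0 -164.0 73 prof [55, 62, 69, 73, 73, 72, 68, 62, 56, 49, 43, 38, 33, 28, 25, 23, 22, 21, 19, 19]
  ring [73, 68, 60, 52, 46, 45, 50, 57, 65, 72, 77, 80, 81, 81, 81, 81, 81, 81, 82, 82, 81, 82, 81, 81, 81, 81, 81, 81, 80, 80, 80, 80, 80, 80, 80, 80, 80, 80, 80, 79]
side [-90.801   0.434  -0.224] mark -167.0 31
  pointer -164.0 -165.0 89 prof [26, 35, 56, 80, 89, 71, 43, 28, 30, 31, 33, 31, 31, 33, 31, 33, 33, 31, 30, 30]
  pointer -164.0 -163.4 93 prof [55, 64, 76, 88, 93, 90, 81, 69, 56, 46, 39, 38, 37, 35, 33, 32, 34, 36, 37, 36]
  ring [95, 91, 86, 74, 58, 41, 31, 32, 40, 51, 65, 80, 91, 97, 96, 95, 95, 95, 96, 96, 96, 97, 96, 94, 94, 95, 95, 95, 95, 95, 95, 94, 92, 92, 92, 93, 93, 93, 92, 92]
```

```bash
python3 - <<'E'
from h import *
o=r.get_obs();go([.4334,-.2246,.10],[np.pi,0,o['tool_rot'][2]+0])
from scipy.ndimage import minimum_position
c0=np.array([.4334,-.2246])
for n in("top","side"):
    d=r.get_image(n)
    # dark-mark centroid in world at z=.055 (ring radii), pointer centroid at z=.059
    for nm,rl,z,s in(("mark",(.036,.046),.056,-1),("ptr",(.024,.032),.059,1)):
        A=np.radians(np.arange(-192,-140,1));R_=np.arange(rl[0],rl[1],.001)
        P=np.array([[c0[0]+q*np.cos(a),c0[1]+q*np.sin(a),z] for q in R_ for a in A]);v=samp(d,P)
        w=np.clip(s*(v-np.median(v))-8,0,None);m=(P[:,:2]*w[:,None]).sum(0)/w.sum();e=m-c0
        print(n,nm,m.round(4),round(np.degrees(np.arctan2(e[1],e[0])),1),round(np.hypot(*e)*1e3))
E
```

```text
shift [ 230.2 -306.9  100.2] turn [ 0.1 -0.2 -0. ]
top mark [ 0.392  -0.2294] -173.4 42
top ptr [ 0.4045 -0.2311] -167.3 30
side mark [ 0.3934 -0.233 ] -168.1 41
side ptr [ 0.4062 -0.2299] -169.0 28
```

```bash
python3 -m pendant '[[30,-40,0,0,0,0,45],[60,-80,0,0,0,0,45],[90,-120,0,0,0,0,45],[120,-160,0,0,0,0,45],[150,-200,0,0,0,0,45],[180,-240,0,0,0,0,45],[210,-280,20,0,0,0,45],[230,-307,50,0,0,0,45],[230,-307,70,0,0,0,45],[230,-307,70,0,0,0,45]]' 30| egrep 'time|pos|gap'
python3 - <<'E'
from h import *
go([.4334,-.2246,.046],[np.pi,0,np.radians(13.2)])
E
```

```text
time: 69.5
tool_pos: [0.4317, -0.2209, 0.1281]
finger_gap: 0.477
shift [ 0.7  4.1 82.1] turn [-0.1  0.   0.3]
```

```bash
python3 -m pendant '[[0.7,2,20,0,0,0.3,45],[0.7,2,45,0,0,0.3,45],[0.7,2,65,0,0,0.3,45],[0.7,2,77,0,0,0.3,45],[0.7,2,81,0,0,0.3,45],[0.7,2,81,0,0,0.3,45]]' | egrep 'pos|contact'
python3 - <<'E'
from h import *
go([.4334,-.2246,.046],[np.pi,0,np.radians(13.2)])
E
```

```text
tool_pos: [0.4351, -0.2271, 0.0507]
contact_force: [0.3, 0.3, 0.3]
shift [-1.1 -2.8  4.6] turn [ 0.2 -0.2 -0.2]
```

```bash
python3 -m pendant '[[-1,-2.5,2,0,0,-0.2,45],[-1,-2.5,4,0,0,-0.2,25],[-1,-2.5,4,0,0,-0.2,5],[-1,-2.5,4,0,0,-0.2,5],[-1,-2.5,4,0,0,-0.2,5],[-1,-2.5,4,0,0,-0.2,5],[-1,-2.5,4,0,0,-0.2,5],[-1,-2.5,4,0,0,-0.2,5]]' 30
python3 -m pendant '[[0,0,0,0,0,1.5,5],[0,0,0,0,0,3,5],[0,0,0,0,0,3,5],[0,0,0,0,0,3,5],[0,0,0,0,0,3,5]]' 30
python3 -m pendant '[[0,0,0,0,0,0,25],[0,0,0,0,0,0,40],[0,0,0,0,0,0,40],[0,0,-15,0,0,0,40],[0,0,-50,0,0,0,40],[0,0,-95,0,0,0,40],[0,0,-135,0,0,0,40],[0,0,-135,0,0,0,40]]'|egrep 'pos|rot|gap'
```

```text
time: 70.9
tool_pos: [0.4335, -0.2247, 0.0463]
tool_rot: [3.138, -0.004, 0.23]
contact_force: [-0.1, -0.3, 2.5]
finger_gap: 0.135
finger_force: 30.0
time: 71.4
tool_pos: [0.4334, -0.2246, 0.0462]
tool_rot: [3.138, -0.004, 0.178]
contact_force: [-0.8, -0.1, 2.9]
finger_gap: 0.133
finger_force: 30.0
tool_pos: [0.4358, -0.2268, 0.1876]
tool_rot: [3.129, -0.011, 0.178]
finger_gap: 0.424
```

```bash
python3 -m pendant '[[-30,40,-20,0,0,0,20],[-60,80,-20,0,0,0,20],[-90,120,-20,0,0,0,0],[-120,160,-20,0,0,0,0],[-150,200,-20,0,0,0,0],[-180,240,-20,0,0,0,0],[-210,280,-20,0,0,0,0],[-230,307,-20,0,0,0,0],[-230,307,-20,0,0,0,0]]' 20| egrep 'time|pos|gap'
python3 - <<'E'
from h import *
knob()
d=r.get_image("top");c,s=np.cos(RK[2]),np.sin(RK[2])
for q in(-76,-38,0,38,76):
    x=np.arange(q-18,q+19,1.);o=[]
    v=np.mean([samp(d,[[RK[0]+a/1e3*c-y*s,RK[1]+a/1e3*s+y*c,.108] for a in x]) for y in(-.01,0,.01)],0)
    k=v>(v.max()+v.min())/2
    yy=np.arange(-45,46,1.);u=samp(d,[[RK[0]+(q+1)/1e3*c-b/1e3*s,RK[1]+(q+1)/1e3*s+b/1e3*c,.108] for b in yy]);j=u>110
    print(q,'x edges',x[k][0]-q,x[k][-1]-q,'y edges',yy[j][0],yy[j][-1])
print(holders(d))
n=lambda p:(np.array(p,float)+.5)/5-.5+[225,115]
print('pad quad',ray(d,n([(665,190),(755,165),(790,260),(703,285)]),.05).round(3).tolist())
E
```

```text
time: 73.1
tool_pos: [0.2578, -0.5697, 0.1995]
finger_gap: 0.006
top [-75.413   0.431  -0.224] mark -172.0 45
  pointer -170.0 -170.3 65 prof [54, 59, 64, 64, 59, 53, 48, 45, 44, 45, 43, 44, 44, 46, 45, 44, 44, 43, 46, 52]
  pointer -172.0 -172.1 106 prof [99, 105, 106, 103, 98, 90, 80, 69, 58, 48, 42, 36, 32, 30, 29, 29, 29, 29, 29, 29]
  ring [68, 62, 53, 47, 45, 48, 54, 61, 69, 74, 77, 79, 80, 80, 80, 80, 80, 80, 80, 80, 80, 79, 79, 79, 78, 79, 79, 79, 79, 79, 79, 78, 78, 78, 78, 78, 78, 80, 83, 89]
side [-95.241   0.434  -0.224] mark -167.7 32
  pointer -168.0 -167.7 83 prof [34, 49, 71, 83, 73, 53, 40, 32, 31, 32, 34, 33, 32, 32, 33, 35, 34, 34, 35, 37]
  pointer -164.0 -165.8 159 prof [94, 116, 137, 154, 159, 148, 123, 93, 68, 55, 46, 38, 34, 33, 34, 34, 34, 35, 36, 36]
  ring [96, 91, 85, 74, 58, 41, 32, 32, 40, 52, 67, 81, 92, 98, 98, 98, 98, 98, 98, 97, 96, 97, 98, 97, 96, 96, 97, 97, 96, 94, 95, 97, 97, 97, 96, 95, 93, 94, 94, 91]
-76 x edges -18.0 -3.0 y edges 32.0 45.0
-38 x edges -6.0 10.0 y edges -25.0 45.0
0 x edges -7.0 10.0 y edges -27.0 45.0
38 x edges -7.0 10.0 y edges -27.0 45.0
76 x edges -7.0 18.0 y edges -26.0 45.0
[]
pad quad [[0.599, -0.331], [0.615, -0.387], [0.557, -0.408], [0.541, -0.354]]
```

```bash
python3 - <<'E'
from h import *
d=r.get_image("top");c,s=np.cos(RK[2]),np.sin(RK[2])
X=lambda a,y,z:[RK[0]+a/1e3*c-y/1e3*s,RK[1]+a/1e3*s+y/1e3*c,z]
for z in(.108,.05):
  for y in(-40,-20,0,20,40): print(z,y,samp(d,[X(a,y,z) for a in range(-120,-20,4)]).round().astype(int).tolist())
h=cv2.cvtColor(d["img"],cv2.COLOR_RGB2HSV);m=cv2.inRange(h,(50,60,20),(90,255,255));ys,xs=np.nonzero(m);print(len(xs),list(zip(xs,ys))[:20])
ds=r.get_image("side");h=cv2.cvtColor(ds["img"],cv2.COLOR_RGB2HSV);m=cv2.inRange(h,(50,60,20),(90,255,255))
nl,l,st,ce=cv2.connectedComponentsWithStats(m);print([(st[i].tolist()) for i in range(1,nl) if st[i,4]>8])
print('slot plate faces expected in side:');
for q in(-76,-38,0,38,76): print(q,proj(ds,[X(q+7,y,z) for y in(-25,25) for z in(.03,.108)]).round().tolist())
E
```

```text
0.108 -40 [141, 140, 136, 108, 59, 38, 40, 44, 44, 45, 44, 39, 35, 35, 48, 50, 41, 32, 30, 36, 42, 40, 37, 36, 36]
0.108 -20 [139, 141, 136, 109, 77, 78, 94, 123, 139, 138, 116, 66, 37, 59, 79, 87, 84, 69, 73, 113, 136, 140, 130, 102, 88]
0.108 0 [139, 140, 133, 101, 71, 75, 86, 118, 136, 136, 112, 80, 62, 64, 79, 87, 85, 68, 71, 110, 135, 140, 130, 103, 89]
0.108 20 [138, 138, 135, 113, 63, 38, 63, 111, 132, 129, 104, 60, 32, 25, 29, 34, 36, 37, 55, 103, 135, 139, 123, 75, 41]
0.108 40 [141, 140, 140, 140, 136, 128, 126, 130, 134, 139, 141, 140, 139, 138, 137, 138, 132, 123, 118, 120, 134, 142, 143, 143, 142]
0.05 -40 [140, 140, 132, 104, 54, 23, 23, 22, 21, 23, 23, 24, 23, 21, 22, 24, 24, 24, 21, 23, 22, 23, 23, 24, 25]
0.05 -20 [139, 139, 136, 119, 83, 80, 89, 94, 96, 98, 92, 78, 60, 58, 74, 86, 87, 79, 66, 70, 85, 90, 87, 83, 84]
0.05 0 [138, 139, 136, 115, 76, 69, 82, 119, 137, 138, 122, 91, 62, 58, 74, 85, 87, 75, 60, 89, 128, 142, 141, 127, 101]
0.05 20 [139, 139, 134, 106, 74, 77, 91, 120, 136, 135, 118, 82, 55, 57, 73, 85, 86, 77, 63, 85, 124, 140, 140, 125, 97]
0.05 40 [142, 140, 134, 110, 83, 76, 76, 78, 82, 90, 90, 84, 87, 92, 86, 86, 83, 79, 77, 81, 91, 100, 101, 93, 89]
0 []
[[297, 185, 5, 5, 11], [312, 221, 12, 12, 37], [311, 233, 9, 6, 21]]
slot plate faces expected in side:
-76 [[288.0, 206.0], [289.0, 186.0], [304.0, 203.0], [305.0, 183.0]]
-38 [[293.0, 215.0], [294.0, 194.0], [308.0, 211.0], [310.0, 191.0]]
0 [[297.0, 223.0], [299.0, 203.0], [313.0, 219.0], [315.0, 199.0]]
38 [[302.0, 232.0], [304.0, 211.0], [318.0, 228.0], [320.0, 208.0]]
76 [[307.0, 241.0], [309.0, 220.0], [324.0, 237.0], [326.0, 217.0]]
```

The knob is aligned (side view 0°, top view under 2°). The slot 0 holder's top now sits about 9 mm off, so it is leaning in its slot. I'll straighten it by closing the fingers vertically across its thickness.

```bash
python3 - <<'E'
from h import *
go([.6253,.0188,.23],[np.pi,0,np.radians(6.8)])
E
```

```text
shift [ 462.4 -510.1  -28.7] turn [ 0.1 -0.2  3.5]
```

```bash
python3 -m pendant '[[30,-30,-25,0,0,0,40],[62,-68,-29,0,0,0,40],[94,-104,-29,0,0,0,40],[126,-139,-29,0,0,1,40],[158,-174,-29,0,0,1,40],[190,-210,-29,0,0,2,40],[222,-245,-29,0,0,2,40],[254,-280,-29,0,0,3,40],[286,-315,-29,0,0,3.5,40],[318,-350,-29,0,0,3.5,40]]' 15| egrep 'time|pos|gap'
python3 -m pendant '[[32,-35,0,0,0,0,40],[64,-70,0,0,0,0,40],[96,-105,0,0,0,0,40],[130,-143,0,0,0,0,40],[144,-160,0,0,0,0,40],[144,-160,0,0,0,0,40],[144,-160,0,0,0,0,40],[144,-160,0,0,0,0,40]]' | egrep 'time|pos|gap'
python3 - <<'E'
from h import *
go([.6249,.0188,.09],[np.pi,0,np.radians(6.8)])
E
```

```text
time: 74.35
tool_pos: [0.5121, -0.1629, 0.2306]
finger_gap: 0.428
time: 75.15
tool_pos: [0.6352, 0.009, 0.2304]
finger_gap: 0.426
shift [ -9.6 -11.4 140.3] turn [ 0.2 -0.2 -0.1]
```

```bash
python3 -m pendant '[[-5,-7,20,0,0,0,38],[-9,-15,40,0,0,0,38],[-9,-15,70,0,0,0,38],[-9,-15,70,0,0,0,38],[-9,-15,70,0,0,0,38],[-9,-15,70,0,0,0,38]]' | egrep 'time|pos|gap'
python3 - <<'E'
from h import *
go([.6249,.0225,.07],[np.pi,0,np.radians(6.8)])
E
```

```text
time: 75.75
tool_pos: [0.6266, 0.0224, 0.1624]
finger_gap: 0.402
shift [-2.3 -0.7 92.4] turn [ 0.2 -0.4 -0.2]
```

```bash
python3 -m pendant '[[-2,-0.7,20,0,0,0,38],[-2,-0.7,40,0,0,0,38],[-2,-0.7,50,0,0,0,38],[-2,-0.7,60,0,0,0,38],[-2,-0.7,70,0,0,0,38],[-2,-0.7,70,0,0,0,38]]' | egrep 'time|pos|gap|cont'
python3 -m pendant '[[0,0,5,0,0,0,38],[0,0,10,0,0,0,38],[0,0,15,0,0,0,38],[0,0,15,0,0,0,38]]' | egrep 'time|pos|gap|cont'
python3 - <<'E'
from h import *
go([.6253,.0158,.076],[np.pi,0,np.radians(6.8)])
E
```

```text
time: 76.35
tool_pos: [0.6232, 0.0235, 0.0891]
contact_force: [-0.7, -0.4, 0.2]
finger_gap: 0.401
time: 76.75
tool_pos: [0.6233, 0.0235, 0.0743]
contact_force: [1.2, -0.0, 0.3]
finger_gap: 0.406
shift [ 1.1  7.9 -1.6] turn [ 0.2 -0.1 -0.1]
```

```bash
python3 -m pendant '[[0,0,4,0,0,0,30],[0,0,8,0,0,0,26],[0,1,8,0,0,0,24],[0,2.5,8,0,0,0,22],[0,4,8,0,0,0,20],[0,5.5,8,0,0,0,18],[0,7,8,0,0,0,16],[0,7.9,8,0,0,0,14],[0,7.9,8,0,0,0,10],[0,7.9,8,0,0,0,10]]' 15
python3 -m pendant '[[0,0,0,0,0,0,10],[0,0,0,0,0,0,10],[0,0,0,0,0,0,10],[0,0,0,0,0,0,10]]' 15| egrep 'time|pos|gap|cont|for'
python3 - <<'E'
from h import *
go([.6253,.0158,.066],[np.pi,0,np.radians(6.8)]);print(r.get_obs()['torque'])
E
```

```text
time: 77.75
tool_pos: [0.6249, 0.0154, 0.0674]
tool_rot: [3.138, -0.004, 0.117]
contact_force: [-0.4, -1.0, 0.7]
finger_gap: 0.146
finger_force: 15.0
time: 78.15
tool_pos: [0.6249, 0.0154, 0.0674]
contact_force: [0.1, -1.2, 0.7]
finger_gap: 0.147
finger_force: 15.0
shift [ 0.4 -0.3  1.4] turn [ 0.2 -0.2 -0.1]
[-0.25241484  0.03121433  0.02864224]
```

```bash
for i in 1 2 3; do python3 -m pendant '[[0,0,0.5,0,0,0,10],[0,0,1,0,0,0,10],[0,0,1,0,0,0,10],[0,0,1,0,0,0,10]]'| egrep 'pos|cont'; done
```

```text
tool_pos: [0.6252, 0.0154, 0.0673]
contact_force: [-2.0, -0.1, 6.2]
tool_pos: [0.6256, 0.0151, 0.0673]
contact_force: [-2.6, -1.3, 9.2]
tool_pos: [0.6261, 0.015, 0.0673]
contact_force: [-3.9, -0.4, 13.5]
```

```bash
python3 -m pendant '[[0,0,-1.5,0,0,0,10],[0,0,-2.8,0,0,0,10],[0,0,-2.8,0,0,0,10],[0,0,-2.8,0,0,0,16],[0,0,-2.8,0,0,0,18],[0,0,-2.8,0,0,0,22],[0,0,-2.8,0,0,0,26],[0,0,-2.8,0,0,0,26],[0,0,-2.8,0,0,0,26]]'| egrep 'pos|cont|gap'
python3 -m pendant '[[0,0,-10,0,0,0,26],[0,0,-25,0,0,0,26],[0,0,-40,0,0,0,26],[0,0,-60,0,0,0,26],[0,0,-100,0,0,0,26],[0,0,-150,0,0,0,26],[0,0,-150,0,0,0,26]]'| egrep 'time|pos|cont|gap'
python3 - <<'E'
from h import *
go([.26,-.58,.23],[np.pi,0,np.radians(6.8)])
E
```

```text
tool_pos: [0.6247, 0.0156, 0.0669]
contact_force: [-0.1, 0.1, -1.0]
finger_gap: 0.275
time: 80.95
tool_pos: [0.629, 0.0154, 0.2281]
contact_force: [0.3, 0.4, 0.2]
finger_gap: 0.272
shift [-435.9  548.3   -6.6] turn [ 0.4 -1.2 -0.1]
```

```bash
python3 -m pendant '[[-29,37,0,0,0,0,10],[-58,74,0,0,0,0,0],[-87,110,0,0,0,0,0],[-116,146,0,0,0,0,0],[-145,183,0,0,0,0,0],[-175,220,0,0,0,0,0],[-204,256,0,0,0,0,0],[-233,292,0,0,0,0,0],[-262,329,0,0,0,0,0],[-291,366,0,0,0,0,0]]'| egrep 'time|pos|gap'
python3 -m pendant '[[-29,37,0,0,0,0,0],[-58,74,0,0,0,0,0],[-87,110,0,0,0,0,0],[-116,146,0,0,0,0,0],[-145,183,0,0,0,0,0],[-145,183,0,0,0,0,0],[-145,183,0,0,0,0,0]]'| egrep 'time|pos|gap'
cat >> h.py <<'E'
def lean():
    d=r.get_image("top");c,s=np.cos(RK[2]),np.sin(RK[2])
    for q in(-76,-38,0,38,76):
        x=np.arange(q-20,q+20,1.)
        v=np.mean([samp(d,[[RK[0]+a/1e3*c-y*s,RK[1]+a/1e3*s+y*c,.108] for a in x]) for y in(-.012,-.005,.002)],0)
        print(q,v[::2].round().astype(int).tolist(),'>112:',(x[v>112]-q)[[0,-1]])
E
python3 - <<'E'
from h import *
lean();print(holders());knob()
E
```

```text
time: 81.95
tool_pos: [0.3768, -0.3832, 0.2187]
finger_gap: 0.003
time: 82.65
tool_pos: [0.2546, -0.5807, 0.2178]
finger_gap: 0.005
-76 [87, 86, 81, 74, 72, 81, 101, 122, 135, 141, 142, 140, 133, 121, 104, 90, 85, 85, 87, 87] >112: [-7.  7.]
-38 [87, 84, 77, 68, 62, 70, 91, 113, 129, 138, 141, 141, 138, 131, 119, 105, 94, 89, 87, 85] >112: [-6.  8.]
0 [85, 79, 71, 64, 64, 76, 96, 116, 131, 139, 141, 141, 137, 128, 116, 103, 94, 89, 85, 80] >112: [-6.  8.]
38 [80, 72, 65, 62, 67, 79, 99, 118, 132, 139, 141, 140, 136, 128, 116, 103, 93, 86, 80, 74] >112: [-6.  8.]
76 [74, 68, 63, 61, 65, 75, 93, 113, 128, 137, 141, 141, 138, 132, 120, 106, 94, 90, 97, 111] >112: [-6. 19.]
[]
top [-74.64    0.431  -0.223] mark -170.1 44
  pointer -168.0 -168.7 64 prof [51, 56, 61, 64, 61, 55, 49, 45, 42, 40, 38, 39, 39, 38, 39, 38, 36, 36, 36, 39]
  pointer -168.0 -168.0 107 prof [92, 99, 105, 107, 104, 99, 91, 80, 70, 59, 51, 45, 38, 32, 29, 29, 29, 29, 29, 29]
  ring [73, 67, 59, 50, 44, 44, 48, 56, 64, 71, 75, 78, 80, 80, 80, 80, 81, 81, 80, 80, 80, 81, 81, 81, 80, 80, 80, 80, 80, 80, 80, 79, 79, 79, 79, 79, 79, 79, 79, 81]
side [-94.424   0.433  -0.224] mark -167.7 32
  pointer -166.0 -167.2 84 prof [39, 49, 67, 83, 79, 55, 39, 33, 32, 34, 33, 34, 33, 32, 33, 34, 33, 35, 34, 32]
  pointer -164.0 -165.2 144 prof [86, 103, 121, 138, 144, 136, 115, 90, 72, 58, 48, 40, 37, 36, 36, 36, 36, 36, 36, 36]
  ring [96, 93, 88, 76, 59, 42, 32, 32, 40, 52, 65, 78, 90, 98, 99, 98, 99, 99, 98, 98, 98, 98, 98, 98, 97, 97, 98, 97, 95, 95, 97, 98, 98, 96, 94, 93, 93, 93, 93, 93]
```

All five holders are upright and seated, and the pointer is on the mark. Now the pedal, at about (0.571, -0.371).

```bash
python3 - <<'E'
from h import *
go([.571,-.371,.12],[np.pi,0,r.get_obs()['tool_rot'][2]])
E
```

```text
shift [ 336.9 -169.8   98.4] turn [ 0.2 -0.2 -0. ]
```

```bash
python3 -m pendant '[[42,-21,0,0,0,0,0],[84,-42,0,0,0,0,0],[126,-63,0,0,0,0,0],[168,-84,10,0,0,0,0],[210,-105,30,0,0,0,0],[252,-126,50,0,0,0,0],[294,-148,70,0,0,0,0],[337,-170,98,0,0,0,0],[337,-170,98,0,0,0,0],[337,-170,98,0,0,0,0]]'| egrep 'time|pos|cont'
python3 -m pendant '[[0,0,20,0,0,0,0],[0,0,40,0,0,0,0],[0,0,60,0,0,0,0],[0,0,70,0,0,0,0],[0,0,70,0,0,0,0],[0,0,70,0,0,0,0]]'| egrep 'time|pos|cont'
python3 - <<'E'
from h import *
go([.571,-.371,.04],[np.pi,0,r.get_obs()['tool_rot'][2]])
E
```

```text
time: 83.85
tool_pos: [0.571, -0.3698, 0.1188]
contact_force: [0.1, 0.5, 0.3]
time: 84.45
tool_pos: [0.5709, -0.3735, 0.0514]
contact_force: [-0.7, -0.2, -0.2]
shift [ 0.4 -2.5 11.4] turn [ 0.3 -0.3 -0. ]
```

```bash
for i in 1 2 3 4 5 6 7; do python3 -m pendant '[[0,0,2,0,0,0,0],[0,0,4,0,0,0,0],[0,0,4,0,0,0,0]]'| egrep 'pos|cont'; done
```

```text
tool_pos: [0.5708, -0.3725, 0.0461]
contact_force: [0.6, 0.4, 0.2]
tool_pos: [0.5705, -0.3722, 0.0414]
contact_force: [0.7, 0.0, 0.8]
tool_pos: [0.5705, -0.3723, 0.0374]
contact_force: [0.5, -0.2, 0.9]
tool_pos: [0.5706, -0.3723, 0.0334]
contact_force: [0.8, -0.1, -0.7]
tool_pos: [0.5709, -0.3729, 0.0303]
contact_force: [-0.9, -0.2, 3.2]
tool_pos: [0.5709, -0.3731, 0.0261]
contact_force: [-2.5, -0.5, 4.4]
tool_pos: [0.5708, -0.3731, 0.0222]
contact_force: [-2.9, -0.9, 7.1]
```

```bash
for i in 1 2; do python3 -m pendant '[[0,0,2,0,0,0,0],[0,0,4,0,0,0,0],[0,0,4,0,0,0,0]]'| egrep 'pos|cont'; done
for i in 1 2 3; do python3 -m pendant '[[0,0,1,0,0,0,0],[0,0,2,0,0,0,0],[0,0,2,0,0,0,0]]'| egrep 'pos|cont'; done
```

```text
tool_pos: [0.5707, -0.3732, 0.0184]
contact_force: [-4.1, -1.1, 7.2]
tool_pos: [0.5705, -0.3734, 0.0146]
contact_force: [-3.7, -1.0, 7.7]
tool_pos: [0.5703, -0.3735, 0.0127]
contact_force: [-5.1, -0.8, 8.3]
tool_pos: [0.5702, -0.3735, 0.0108]
contact_force: [-5.5, -0.3, 8.6]
tool_pos: [0.5702, -0.3736, 0.0099]
contact_force: [-7.1, -0.2, 13.5]
```

```bash
python3 -m pendant '[[0,0,1,0,0,0,0],[0,0,2,0,0,0,0],[0,0,3,0,0,0,0],[0,0,3,0,0,0,0],[0,0,3,0,0,0,0],[0,0,3,0,0,0,0]]'| egrep 'time|pos|cont'
python3 -m pendant '[[0,0,-4,0,0,0,0],[0,0,-10,0,0,0,0],[0,0,-18,0,0,0,0],[0,0,-30,0,0,0,0],[0,0,-60,0,0,0,0],[0,0,-100,0,0,0,0],[0,0,-150,0,0,0,0],[0,0,-200,0,0,0,0],[0,0,-200,0,0,0,0]]'| egrep 'time|pos|cont'
```

```text
time: 88.65
tool_pos: [0.5703, -0.3737, 0.0094]
contact_force: [-12.9, 5.2, 26.7]
time: 89.55
tool_pos: [0.5732, -0.3746, 0.2142]
contact_force: [0.1, -0.4, 1.5]
```

```bash
python3 - <<'E'
from h import *
lean();print(holders(),r.get_obs()['contact_force'])
E
```

```text
-76 [95, 94, 88, 81, 78, 89, 111, 132, 146, 151, 153, 150, 143, 130, 113, 98, 92, 93, 96, 96] >112: [-7.  8.]
-38 [96, 92, 84, 74, 68, 76, 99, 122, 139, 149, 152, 152, 149, 141, 129, 113, 102, 97, 95, 92] >112: [-6. 10.]
0 [92, 86, 78, 71, 70, 83, 104, 125, 140, 149, 152, 151, 147, 138, 126, 112, 102, 97, 92, 86] >112: [-7. 10.]
38 [86, 78, 71, 68, 73, 87, 108, 128, 141, 149, 152, 151, 147, 138, 125, 112, 101, 94, 88, 80] >112: [-7.  9.]
76 [80, 73, 69, 68, 72, 82, 101, 122, 138, 147, 151, 151, 149, 141, 128, 112, 96, 85, 80, 81] >112: [-6. 10.]
[] [ 0.06184604  0.22748593 -0.12485971]
```

The pedal met a hard stop at 27 N and was released. All five holders still stand. Handing in.

```bash
python3 -c "from bench import r; print(r.close_job())"
```

```text
the job is handed in; nothing more can be done
None
```

The job is handed in at about 90 s of the 210 s: all five holders stand upright in the rack (slot 0's began to lean and was straightened), the knob pointer is within about 2° of the index mark, and the pedal was pressed to its stop last and released; no score was returned.

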